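# Raise the roller lane onto its rung and load two packs

### The arm

A 6-joint arm with a two-finger parallel gripper is mounted at the origin on the work surface. World frame = base frame: x ahead of the robot, y to its left, z up, the work surface at z = 0. Lengths are in m, angles in rad, forces in N, time in s.
With the tool pointing down it reaches from about 0.375 to 0.9 m from the base axis. Payload 3.1 kg.
Tool frame: the origin (TCP) lies on the centre line of the jaws, within the pads' length; the fingertips stand 25 mm ahead of it and the grasp point (between the pads) lies 6 mm ahead of it; x points along the fingers, y is the direction in which the jaws open and shut, and the axes are right-handed (so a half turn about x gives the same grasp; the last joint's range is limited). The gripper opens to 87 mm and grips with 3 to 60 N. Pads are 19 mm wide; open, the fingers measure 117 mm over their backs; the gripper's body (75 mm by 190 mm) begins 51 mm behind the grasp point.
Start: joints at [-1.399, 0.527, 1.433, -0, 1.181, -0.178], TCP at [0.214, -0.587, 0.248] pointing down, gripper open.
Joint ranges: [-3.08, 3.08], [-0.75, 2.2], [0.22, 2.44], [-1.43, 4.57], [0, 2.65], [-2.85, 2.85]. Speed limits (rad/s): [2.79, 2.79, 3.14, 3.14, 3.14, 3.14].

### API

Orientations are given as a unit quaternion [x, y, z, w].
In Python, from rig import robot gives the robot as it stands. The module is installed in compiled form; this text tells all that it offers.
- The arm moves only by the tool move_arm, never from a script. Its argument "commands" is a list of rows, each a list of 5 numbers: the gripper's target within -1 to 1 (shut at 1, half-way at 0, fully open at -1), then the shift along the tool's x, y, z in mm, then the turn about the tool's x in degrees. A call has 1 to 8 rows; each row is the pose to reach, as a shift and turn from the pose commanded when the call began, along the tool's axes at that moment; what a row does not reach only later rows make up. A row lasts 1/12 s, in which the tool goes at most 41.7 mm and 7.16 degrees, less where a joint would pass 70% of its speed; a pose out of reach is approached as far as the arm can. A call with a gripper value outside its range is refused whole. The fingers move at their own pace and stop on an object; "newtons" is the grip in N (left out, the last holds). Time passes only in rows, so rows that repeat a pose let the fingers close. It gives the time, the measured TCP pose, the force and the opening at its end, in the units of the state.
- robot.get_obs(): the state, without advancing time (a new reading comes with each control period).
- robot.camera(name): name is "scene" or "top" or "wrist"; returns a dict with "image" (384x512x3 uint8, red, green, blue), "fx", "fy", "cx", "cy" (pixels), "xyz" and "rotation" of the camera in the world; the wrist camera has in their place "tool_from_camera" (4x4, takes a point from camera to tool coordinates, whose origin is the TCP and whose axes are the tool frame's). Camera axes: x right, y down, z forward; pixel columns grow to the right and rows downward; lengths in m; the calibration is good to about 2 mm. The wrist camera is an equidistant fisheye: a pixel r from the principal point sees the ray r / f radians off the axis. A picture is of the moment at which its call begins: read the wrist's pose just before it. There is no depth.
- robot.hand_in(): hands the job in, once; it reports no verdict.
Trained networks look in a picture, given as the dict that the camera call returned (one of the last four; its "shot" number tells which), for a name from the list of things; names that differ only in an ending like _2 or _b are one class to them, and where a whole thing is asked for, a point or a joint stands for the part that bears it (a point fixed in the world has none). Each returns a list of dicts, best first, with "p" (0 to 1); they miss things now and then, are a little off and sometimes report something else, mostly with a low value. They report only what shows in the picture. A call takes as long as a camera call.
- robot.regions_of(picture, name): "pixels" (384x512 bool, what is visible of it) and "bbox" ([left, top, right, bottom] in pixels, round what is visible of it).
The state is a dict: "time": time; "q": joint angles; "joint_velocities": joint speeds; "joint_torque": joint torques, N m; "position": TCP position; "tool_rot": TCP orientation; "ft_force": force on the tool from outside, world axes, zero at the start; "moment": the same for the moment, N m; "grip_width": finger opening in m.
Only numpy, scipy, OpenCV 4.12 (cv2) and the standard library are available. Lean on these libraries where they do the work, as an engineer would, in place of code of your own. Each camera call takes 0.05 s, during which the arm holds its last target.

### The job

The roller lane lies flat: lift its feed end by the bar until its pawl has passed the upper rung, then lower it so the pawl seats on that rung, and let go. Then set the long carton, lengthwise, on the upper half of the sloping lane and let it roll down to the wooden stop, and after it the round tub in the same way, so that it comes to rest upright against the carton. Do not drop the packs, and leave the leaf bowl, the mallet and the big leaf stack where they are.

Things in the scene. Friction and masses are not known exactly. Their poses are not given: they have to be found in the camera images.
- lane_stop (a point): Middle of the wooden stop's face at the lane's low end, level with the roller tops, on the lane's hinge axis, 80 mm above the table at any slope. The stop plate rises 40 mm above the roller tops. The frame turns with the lane: y points along the lane down to the stop (the rollers lie at y 0 to -0.33), z square out of the roller plane, x across.
- stand: Fixed wooden base board of the lane (160 by 500 mm). The lane on it is an aluminium channel 385 mm long, 80 mm wide inside, with ten grey rollers of 20 mm diameter every 33 mm from the stop up and a short plain plate at the feed end; its 6 mm side walls rise 15 mm above the roller tops. Origin: on the table, below the lane's middle line, 190 mm from the stop; y points to the stop end, z up.
- lift_bar (a point): Middle of the round dark steel lift bar (14 mm diameter, 96 mm long, parallel to lane x) on two 10 mm thick posts over the lane's feed end, 372 mm from the stop and 75 mm above the roller tops. Same axes as lane_stop. Grip it from above; lifting takes about 9 N. It moves on an arc about the hinge axis through lane_stop.
- lane (a joint): Slope of the lane (rad): 0 is flat on its lower rest (the start), grows as the feed end rises, 0.27 is the upper end stop. The pawl clears the upper rung at about 0.21 and is seated on it at 0.17; let go while not seated, the lane falls flat. Packs stay put on the flat lane; at 0.17 they roll down by themselves at about 0.3 m/s.
- pawl (a joint): Counterweighted gravity pawl under the feed end (rad): 0 sticks out, ready to rest on a rung; up to 1.3 as the rung pushes its tip down while the lane rises; past the rung it swings back to 0 by itself in about 0.3 s, never above 0.
- rung_high: The upper of two fixed 10 mm steel rungs across the lane just beyond its feed end, between two thin posts 130 mm tall, 66 mm either side of the lane's middle; the rung's top is 117 mm above the table. Origin: the rung's middle.
- carton: Cardboard carton with a paper band, 100 mm long (its y) by 66 mm wide (its x) by 70 mm tall, about 0.4 kg. Origin: centre of its underside, z up. It fits the lane only lengthwise. Stands on the table.
- tub: Round tub of leaf cups with a white lid, 66 mm diameter, 75 mm tall, about 0.3 kg, smooth hard sides. Origin: centre of its underside, z up. Stands on the table.
- bowl: Bystander: one brown leaf bowl, upside down, 100 mm across, 40 mm tall. Origin: centre of its underside.
- mallet: Bystander: wooden mallet lying along its x, 225 mm long, with a block head (50 by 90 by 50 mm) at its +x end. Origin: at table height, near the middle of its length.
- stackpack: Bystander: big stack of leaf plates, 100 mm diameter, 90 mm tall. Origin: centre of its underside.

How it is judged:
By the outcome, as a careful person would: the job done as asked, in the order asked, and still so for the second after the job is handed in, with the robot touching nothing.
It also fails if it takes over 72 s, if anything falls off the work surface, if the arm or the gripper's body presses on something with over 40 N, if the wrist force passes 120 N, or if a joint passes its speed limit or range.

## Working session

There is one attempt and no reset: what is moved stays moved. The work goes in short steps, Python scripts to look and compute and a tool call to move; the robot and the scene stay as the last step left them, time stands still between calls to the robot, and variables do not carry over. Pictures are saved under pics/ and viewed, and the job is handed in when it is done.

Besides the shell and the picture viewer there is one more tool, called after ">>>" by a JSON object that holds its "op" and its "data", one argument or row to a line. move_arm: Moves the arm, as the interface text tells. Its arguments: {"type":"object","properties":{"commands":{"type":"array","items":{"type":"array","items":{"type":"number"}}},"newtons":{"type":"number"}},"required":["commands"]}

```bash
mkdir -p pics
cat > h.py <<'E'
from rig import robot
import numpy as np, cv2
from scipy.spatial.transform import Rotation as R
def save(p,n): cv2.imwrite('pics/'+n+'.png',cv2.cvtColor(p['image'],cv2.COLOR_RGB2BGR))
def ray(p,u,v):
    d=np.array([(u-p['cx'])/p['fx'],(v-p['cy'])/p['fy'],1.]); return np.array(p['rotation'])@d, np.array(p['xyz'])
def atz(p,u,v,z):
    d,o=ray(p,u,v); return o+d*(z-o[2])/d[2]
def proj(p,X):
    c=np.array(p['rotation']).T@(np.array(X)-np.array(p['xyz'])); return c[0]/c[2]*p['fx']+p['cx'],c[1]/c[2]*p['fy']+p['cy']
def tri(a,ua,b,ub):
    d1,o1=ray(a,*ua); d2,o2=ray(b,*ub)
    A=np.stack([d1,-d2],1); s=np.linalg.lstsq(A,o2-o1,rcond=None)[0]
    p1=o1+d1*s[0];p2=o2+d2*s[1]; return (p1+p2)/2,np.linalg.norm(p1-p2)
E
python3 - <<'E'
from h import *
o=robot.get_obs(); print({k:np.round(v,3) for k,v in o.items()})
for n in ['scene','top']:
    p=robot.camera(n); save(p,n+'0'); print(n,p['fx'],p['fy'],p['cx'],p['cy'],np.round(p['xyz'],4).tolist(),np.round(p['rotation'],4).tolist(),p['shot'])
    for t in ['lane_stop','stand','lift_bar','lane','rung_high','carton','tub','bowl','mallet','stackpack']:
        for r in robot.regions_of(p,t)[:2]:
            ys,xs=np.nonzero(r['pixels']); print(n,t,round(r['p'],2),np.round(r['bbox']),xs.mean().round(1) if len(xs) else 0,ys.mean().round(1) if len(xs) else 0,len(xs))
E
```

```text
{'time': np.float64(0.0), 'q': array([-1.399,  0.528,  1.434, -0.   ,  1.181, -0.179]), 'joint_velocities': array([-0.001,  0.   , -0.001, -0.002,  0.001, -0.001]), 'joint_torque': array([-1.0000e-03, -4.4004e+01, -1.7659e+01,  6.3000e-02,  5.8000e-02,
       -0.0000e+00]), 'position': array([ 0.214, -0.586,  0.247]), 'tool_rot': array([-0.696, -0.124,  0.696, -0.122]), 'ft_force': array([ 0.413,  0.519, -0.536]), 'moment': array([ 0.007, -0.006, -0.035]), 'grip_width': np.float64(0.087)}
scene 495.79939621984664 495.79939621984664 258.2653550751182 189.20090911921537 [1.7419, 0.7529, 1.0051] [0.423, 0.7646, -0.4229, -0.2401] 1
scene lane_stop 0.8 [170. 167. 287. 234.] 228.3 207.4 3127
scene stand 0.74 [153. 167. 299. 259.] 228.9 218.7 6273
scene stand 0.32 [251. 186. 281. 205.] 265.2 197.0 398
scene lift_bar 0.92 [174. 166. 288. 236.] 228.3 207.6 2987
scene lane 0.62 [216. 164. 236. 191.] 226.5 175.3 409
scene lane 0.6 [170. 168. 287. 234.] 227.5 207.1 3064
scene rung_high 0.38 [169. 182. 173. 186.] 168.7 184.0 19
scene carton 0.66 [312. 198. 350. 229.] 330.1 211.0 876
scene tub 0.6
[... 301 characters left out ...]
1 256.0728545409355 194.87032877812484 [0.3686, 0.0206, 1.4678] [-0.7051, 0.7067, -0.0439, 0.0397] 2
top lane_stop 0.62 [215. 151. 341. 186.] 280.0 169.0 2609
top stand 0.57 [207. 140. 348. 198.] 278.0 172.4 6114
top stand 0.51 [314. 224. 334. 245.] 322.9 234.7 356
top lift_bar 0.65 [212. 150. 341. 185.] 278.2 168.9 2789
top rung_high 0.58 [343. 148. 346. 183.] 342.9 163.0 107
top carton 0.79 [178. 223. 209. 247.] 196.1 235.6 597
top carton 0.72 [214. 148. 342. 184.] 279.4 168.6 2787
top tub 0.57 [313. 225. 335. 247.] 322.6 234.4 319
top bowl 0.8 [256. 219. 284. 246.] 269.5 232.0 570
top mallet 0.84 [ 84. 191. 125. 260.] 106.2 235.1 894
top stackpack 0.7 [359. 170. 398. 203.] 380.6 186.4 839
```

Run:
```python
import cv2
a=cv2.imread('pics/scene0.png');b=cv2.imread('pics/top0.png')
cv2.imwrite('pics/s0c.png',cv2.resize(a[145:275,130:460],None,fx=2.4,fy=2.4,interpolation=cv2.INTER_CUBIC))
cv2.imwrite('pics/t0c.png',cv2.resize(b[130:270,80:410],None,fx=2.4,fy=2.4,interpolation=cv2.INTER_CUBIC))
```

```text
(no output)
```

View pics/s0c.png

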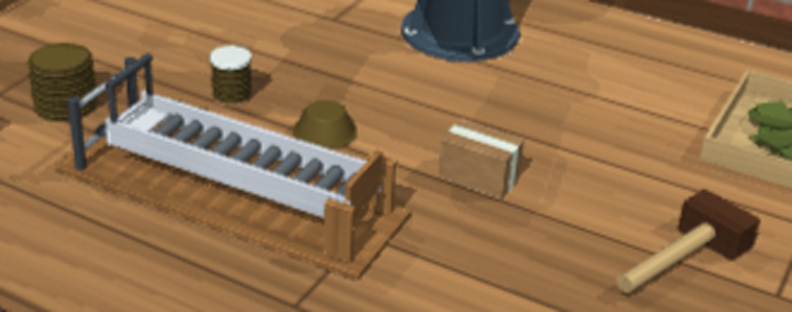

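View pics/t0c.png

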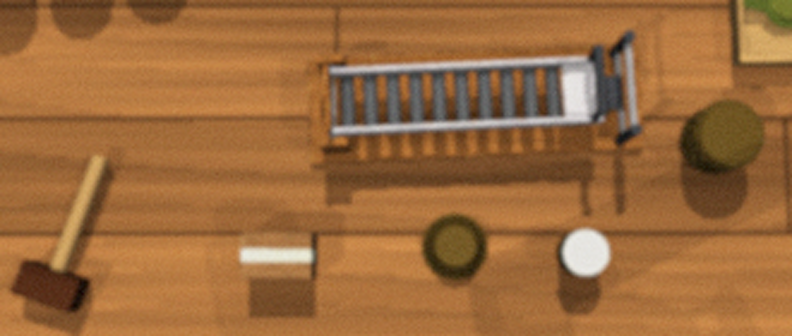

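View pics/top0.png

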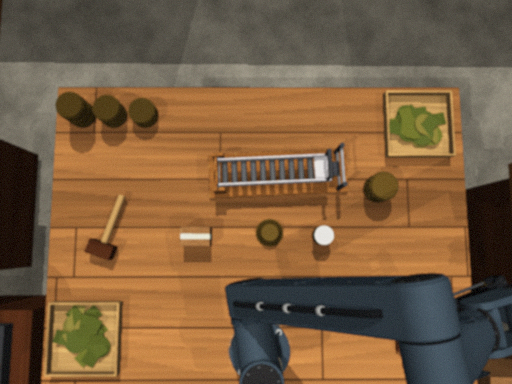

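```bash
sed -i "s/np.array(p\['rotation'\])/rot(p)/g" h.py
cat >> h.py <<'E'
def rot(p):
    r=np.array(p['rotation']); return R.from_quat(r).as_matrix() if r.size==4 else r
E
cat > m1.py <<'E'
from h import *
s=robot.camera('scene'); t=robot.camera('top')
import sys
tests={'carton':(.07),'tub':.075,'bowl':.04,'stackpack':.09,'mallet':.05,'lane_stop':.08,'stand':.01}
for n,z in tests.items():
    r=robot.regions_of(t,n)
    if not r: print(n,'none');continue
    r=r[0]; m=r['pixels'].astype(np.uint8)
    c,_=cv2.findContours(m,0,2); c=max(c,key=cv2.contourArea)
    (cx,cy),(w,h),a=cv2.minAreaRect(c)
    print(n,round(r['p'],2),'px',round(cx,1),round(cy,1),round(w,1),round(h,1),round(a,1),'top',np.round(atz(t,cx,cy,z),3),'floor',np.round(atz(t,cx,cy,0),3),'scene c',end=' ')
    q=robot.regions_of(s,n)
    if q:
        ys,xs=np.nonzero(q[0]['pixels']); print(np.round(atz(s,xs.mean(),ys.mean(),z/2),3))
E
python3 m1.py
python3 - <<'E'
from h import *
t=robot.camera('top'); s=robot.camera('scene')
import pickle; pickle.dump((s,t),open('st0.pkl','wb'))
# corners of wide crops
def T(x,y): return x/2.4+80,y/2.4+130
def S(x,y): return x/2.4+130,y/2.4+145
for nm,a,z in [('cartonband L',(240,256),.07),('band R',(313,256),.07),('tub lid',(586,253),.075),('bowl',(455,246),.04)]:
    print(nm,np.round(atz(t,*T(*a),z),3))
for nm,a,b in [('postA top(far)',(628,38),(76,104)),('postB top(near robot)',(630,133),(147,62))]:
    print(nm,tri(t,T(*a),s,S(*b)))
for nm,a in [('stop end wallfar',(331,71)),('stop wall near',(334,132)),('feed wallfar',(592,61)),('feed wallnear',(595,123))]:
    print(nm,np.round(atz(t,*T(*a),.095),3))
E
```

```text
carton 0.74 px 196.0 235.5 19.0 30.0 90.0 top [0.396 0.217 0.07 ] floor [0.397 0.227 0.   ] scene c [0.396 0.223 0.035]
tub 0.66 px 323.0 234.0 18.0 20.0 90.0 top [ 0.4   -0.215  0.075] floor [ 0.402 -0.228  0.   ] scene c [ 0.396 -0.217  0.037]
bowl 0.95 px 268.5 232.0 26.0 27.0 90.0 top [ 0.408 -0.031  0.04 ] floor [ 0.409 -0.033  0.   ] scene c [ 0.418 -0.025  0.02 ]
stackpack 0.93 px 381.0 186.5 29.0 34.0 90.0 top [ 0.56  -0.414  0.09 ] floor [ 0.573 -0.442  0.   ] scene c [ 0.564 -0.427  0.045]
mallet 0.6 px 109.1 225.0 29.4 65.1 19.7 top [0.433 0.52  0.05 ] floor [0.436 0.538 0.   ] scene c [0.391 0.542 0.025]
lane_stop 0.82 px 277.3 169.0 32.8 124.8 84.9 top [ 0.623 -0.061  0.08 ] floor [ 0.638 -0.066  0.   ] scene c stand 0.62 px 277.7 172.0 48.7 138.5 85.8 top [ 0.625 -0.067  0.01 ] floor [ 0.627 -0.067  0.   ] scene c [ 0.532 -0.113  0.005]
cartonband L [0.392 0.271 0.07 ]
band R [0.392 0.168 0.07 ]
tub lid [ 0.395 -0.219  0.075]
bowl [ 0.406 -0.035  0.04 ]
postA top(far) (array([ 0.69405279, -0.27535819,  0.11781263]), np.float64(0.004631579646752983))
postB top(near robot) (array([ 0.55443931, -0.26696381,  0.12357036]), np.float64(0.01873347434963913))
stop end wallfar [0.653 0.142 0.095]
stop wall near [0.566 0.137 0.095]
feed wallfar [ 0.667 -0.23   0.095]
feed wallnear [ 0.578 -0.232  0.095]
```

```bash
cat >> h.py <<'E'
def tool():
    o=robot.get_obs(); return np.array(o['position']),R.from_quat(o['tool_rot']).as_matrix(),o
def delta(target):
    p,M,o=tool(); return np.round(M.T@(np.array(target)-p)*1000,1)
E
python3 - <<'E'
from h import *
p,M,o=tool(); print(np.round(M,3)); 
print(delta([.62,-.2,.30]))
print('yaw of y axis',np.degrees(np.arctan2(M[1,1],M[0,1])), o['q'])
p=robot.camera('wrist'); print({k:v for k,v in p.items() if k not in('image',)}); save(p,'w0')
E
```

```text
[[-0.     0.343 -0.939]
 [-0.    -0.939 -0.343]
 [-1.     0.     0.   ]]
[ -52.4 -224.6 -513.9]
yaw of y axis -69.95702552057737 [-1.39949845e+00  5.27489584e-01  1.43266957e+00 -7.89207978e-06
  1.18141284e+00 -1.78515026e-01]
{'fx': 297.3186396354542, 'fy': 297.3186396354542, 'cx': 252.30239042982384, 'cy': 194.5397699853362, 'tool_from_camera': array([[ 4.61576642e-04, -3.00254177e-01,  9.53859118e-01,
        -1.38637362e-01],
       [ 9.99999891e-01,  2.06731011e-04, -4.18829924e-04,
        -2.08505224e-04],
       [-7.14368258e-05,  9.53859207e-01,  3.00254239e-01,
        -8.29717337e-02],
       [ 0.00000000e+00,  0.00000000e+00,  0.00000000e+00,
         1.00000000e+00]]), 'shot': 7}
```

View pics/w0.png

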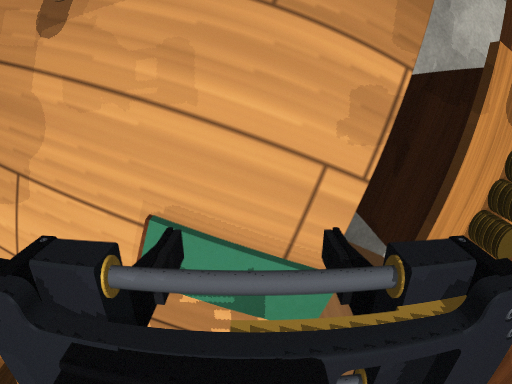

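>>> {"op": "move_arm", "data": {
  "commands": [
    [-1,-20,-10,-25,4],
    [-1,-40,-24,-55,9],
    [-1,-52,-41,-93,14],
    [-1,-52,-57,-131,18],
    [-1,-52,-74,-168,18],
    [-1,-52,-90,-206,18],
    [-1,-52,-106,-244,18],
    [-1,-52,-122,-280,18]
  ]
}}

```text
time: 2.72
position: [0.4368, -0.3749, 0.2998]
tool_rot: [0.707, 0.013, -0.707, 0.013]
ft_force: [0.5, -0.8, -0.0]
grip_width: 0.0866
```

Run:
```python
from h import *
p,M,o=tool(); print(p,o['q']);print(delta([.62,-.2,.30]))
print('yaw',np.degrees(np.arctan2(M[1,1],M[0,1])))
```

```text
[ 0.43681199 -0.37486464  0.29984406] [-9.03381859e-01  4.03534015e-01  1.49664546e+00  2.17396487e-04
  1.24081031e+00  6.31609250e-01]
[-1.000e-01 -1.682e+02 -1.893e+02]
yaw -87.95255014394992
```

>>> {"op": "move_arm", "data": {
  "commands": [
    [-1,0,-28,-31,0],
    [-1,0,-56,-62,0],
    [-1,0,-84,-94,0],
    [-1,0,-112,-126,0],
    [-1,0,-140,-158,0],
    [-1,0,-162,-183,0],
    [-1,0,-168,-189,0],
    [-1,0,-168,-189,0]
  ]
}}

```text
time: 3.38
position: [0.62, -0.1994, 0.2992]
tool_rot: [0.707, 0.014, -0.707, 0.014]
ft_force: [-0.5, -0.5, 0.4]
grip_width: 0.087
```

```bash
cat >> h.py <<'E'
def wray(w,u,v,P,M):
    x=(u-w['cx']);y=(v-w['cy']);r=np.hypot(x,y);th=r/w['fx']
    d=np.array([np.sin(th)*x/r,np.sin(th)*y/r,np.cos(th)]) if r>0 else np.array([0,0,1.])
    T=w['tool_from_camera']; return M@(T[:3,:3]@d), P+M@T[:3,3]
def watz(w,u,v,P,M,z):
    d,o=wray(w,u,v,P,M); return o+d*(z-o[2])/d[2]
def wproj(w,X,P,M):
    T=w['tool_from_camera']; c=T[:3,:3].T@(M.T@(np.array(X)-P)-T[:3,3])
    th=np.arctan2(np.hypot(c[0],c[1]),c[2]); a=np.arctan2(c[1],c[0]); return w['cx']+w['fx']*th*np.cos(a),w['cy']+w['fx']*th*np.sin(a)
def wshot(n):
    P,M,o=tool(); w=robot.camera('wrist'); save(w,n)
    import pickle; pickle.dump((w,P,M),open('pics/'+n+'.pkl','wb')); return w,P,M
E
python3 - <<'E'
from h import *
w,P,M=wshot('w1'); print(P)
t=robot.camera('top'); s=robot.camera('scene'); save(t,'t1'); save(s,'s1')
E
```

```text
[ 0.61995211 -0.1993547   0.29923891]
```

View pics/w1.png

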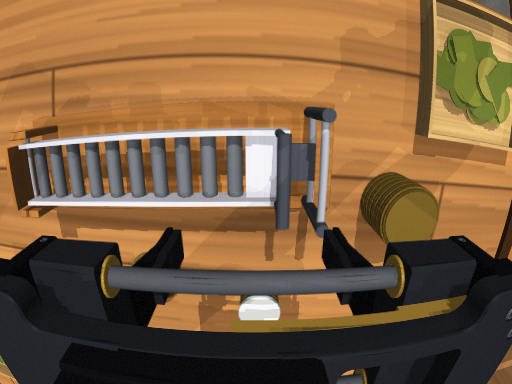

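Run:
```python
import cv2
a=cv2.imread('pics/w1.png')
cv2.imwrite('pics/w1c.png',cv2.resize(a[95:245,0:345],None,fx=2.3,fy=2.3,interpolation=cv2.INTER_CUBIC))
```

```text
(no output)
```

View pics/w1c.png

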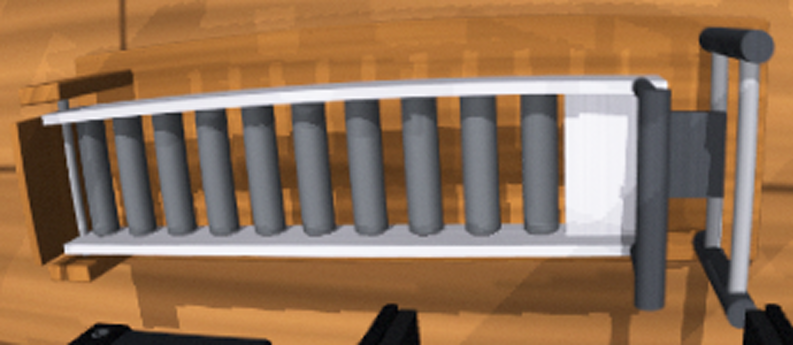

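Run:
```python
from h import *
import pickle
w,P,M=pickle.load(open('pics/w1.pkl','rb'))
f=lambda x,y,z: np.round(watz(w,x/2.3,y/2.3+95,P,M,z),4)
a=f(653,85,.155);b=f(650,308,.155); print('bar',a,b,(a+b)/2,np.linalg.norm(a-b))
for x,y in [(45,120),(240,95),(450,82),(630,80)]: print('wall far',f(x,y,.095))
for x,y in [(67,250),(240,253),(450,251),(632,250)]: print('wall near',f(x,y,.095))
print('stop top',f(15,122,.12),f(38,262,.12))
for xs in [(92,126,105,232),(540,97,543,232)]: print('roller',f(*xs[:2],.08),f(*xs[2:],.08))
print('rung',f(748,60,.117),f(738,292,.117))
```

```text
bar [ 0.6774 -0.2268  0.155 ] [ 0.5775 -0.2323  0.155 ] [ 0.62745 -0.22955  0.155  ] 0.10005128684829595
wall far [0.6537 0.1428 0.095 ]
wall far [ 0.664  -0.0115  0.095 ]
wall far [ 0.6701 -0.131   0.095 ]
wall far [ 0.674  -0.2216  0.095 ]
wall near [0.5666 0.1389 0.095 ]
wall near [ 0.5723 -0.0029  0.095 ]
wall near [ 0.5797 -0.1304  0.095 ]
wall near [ 0.5843 -0.2279  0.095 ]
stop top [0.6571 0.1469 0.12  ] [0.5668 0.1449 0.12  ]
roller [0.6463 0.1129 0.08  ] [0.5755 0.1131 0.08  ]
roller [ 0.6618 -0.1761  0.08  ] [ 0.5876 -0.1797  0.08  ]
rung [ 0.689  -0.2758  0.117 ] [ 0.571  -0.2826  0.117 ]
```

Run:
```python
from h import *
print(delta([.6278,-.2296,.161]))
```

```text
[138.3  27.1  -9.7]
```

>>> {"op": "move_arm", "data": {
  "commands": [
    [-1,15,15,-5,-1],
    [-1,40,27,-10,-1],
    [-1,70,27,-10,-1],
    [-1,100,27,-10,-1],
    [-1,125,27,-10,-1],
    [-1,138,27,-10,-1],
    [-1,138,27,-10,-1],
    [-1,138,27,-10,-1]
  ],
  "newtons": 40
}}

```text
time: 4.2
position: [0.6288, -0.2297, 0.1617]
tool_rot: [-0.707, -0.018, 0.707, -0.018]
ft_force: [-0.4, 0.3, 0.4]
grip_width: 0.0868
```

Run:
```python
from h import *
w,P,M=wshot('w2'); print(P,wproj(w,[.6275,-.2295,.155],P,M))
s=robot.camera('scene'); cv2.imwrite('pics/s2.png',cv2.resize(s['image'][120:270,120:320,::-1],None,fx=3.5,fy=3.5,interpolation=cv2.INTER_CUBIC))
```

```text
[ 0.62875186 -0.2297453   0.16167051] (np.float64(252.27094936082278), np.float64(259.8827692561518))
```

View pics/w2.png

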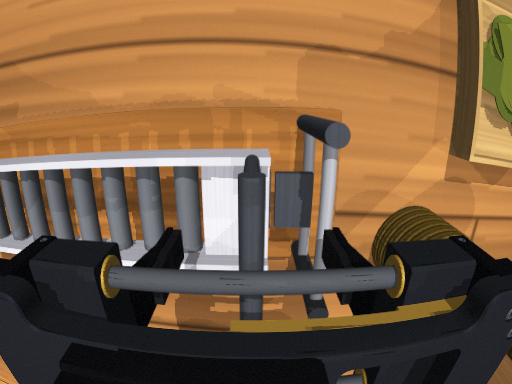

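View pics/s2.png

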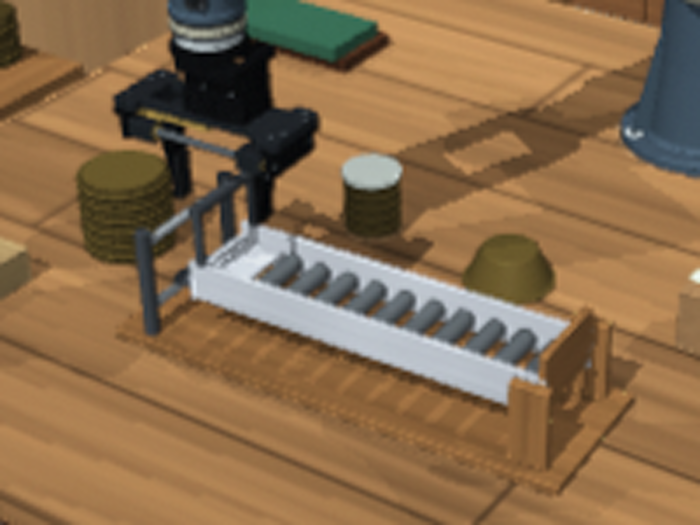

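Run:
```python
from h import *
s=robot.camera('scene'); save(s,'s2f')
for X in [(.6288,-.28,.136),(.6288,-.18,.136),(.6288,-.23,.161),(.6775,-.227,.155),(.5775,-.2323,.155),(.61,.142,.08),(.61,.142,.12)]:
    u,v=proj(s,X); print(X,u,v,(u-120)*3.5,(v-120)*3.5)
for n in ['lift_bar','carton']:
  for r in robot.regions_of(s,n): print(n,r['p'],r['bbox'])
```

```text
(0.6288, -0.28, 0.136) 172.04518447750877 175.02588984971453 182.1581456712807 192.59061447400086
(0.6288, -0.18, 0.136) 194.8685321812739 183.05288914567828 262.0398626344587 220.685112009874
(0.6288, -0.23, 0.161) 182.79163530278157 172.66641976604762 219.7707235597355 184.3324691811667
(0.6775, -0.227, 0.155) 174.32213959028732 180.5934459246489 190.12748856600564 212.07706073627116
(0.5775, -0.2323, 0.155) 191.7704712998368 167.80822622670502 251.1966495494288 167.32879179346756
(0.61, 0.142, 0.08) 279.7405539062694 223.74744567972675 559.0919386719429 363.11605987904363
(0.61, 0.142, 0.12) 280.1503646020171 213.39782276891276 560.5262761070597 326.89237969119466
lift_bar 0.86 [172.0, 169.1, 289.4, 234.3]
lift_bar 0.43 [143.5, 164.0, 174.0, 195.2]
carton 0.88 [310.8, 198.7, 348.0, 226.8]
```

View pics/s2f.png

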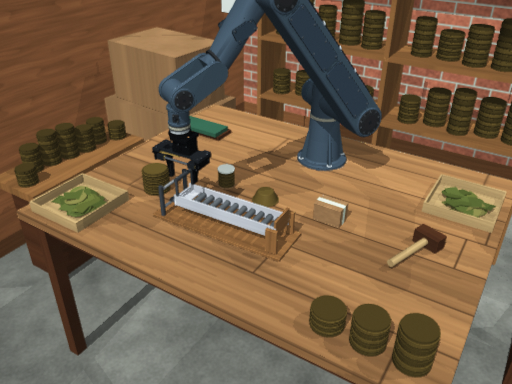

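>>> {"op": "move_arm", "data": {
  "commands": [
    [1,0,0,0,0],
    [1,0,0,0,0],
    [1,0,0,0,0],
    [1,0,0,0,0],
    [1,0,0,0,0],
    [1,0,0,0,0],
    [1,0,0,0,0],
    [1,0,0,0,0]
  ],
  "newtons": 30
}}

```text
time: 5.12
position: [0.6293, -0.2286, 0.1614]
tool_rot: [-0.707, -0.019, 0.707, -0.019]
ft_force: [-0.5, 1.1, 0.0]
grip_width: 0.0417
```

Run:
```python
from h import *
P,M,o=tool(); print(P,o['ft_force'],o['grip_width'])
d=np.array([-np.sin(np.radians(3.1)),np.cos(np.radians(3.1)),0])
for th in np.arange(0,.25,.03).tolist()+[.17,.235]:
    u=-.372*np.cos(th)+.075*np.sin(th)+.372; z=.372*np.sin(th)+.075*np.cos(th)-.075
    print(round(th,3),np.round(M.T@(d*u+[0,0,z])*1000,1))
```

```text
[ 0.62927466 -0.22855078  0.16143697] [-0.50035351  1.06699478  0.04925301] 0.041673594729765104
0.0 [0. 0. 0.]
0.03 [-11.1  -2.4   0. ]
0.06 [-22.2  -5.2   0. ]
0.09 [-33.1  -8.2   0. ]
0.12 [-44.  -11.7   0. ]
0.15 [-54.7 -15.4   0. ]
0.18 [-65.4 -19.4   0. ]
0.21 [-75.9 -23.8   0. ]
0.24 [-86.3 -28.5   0. ]
0.17 [-61.9 -18.1   0. ]
0.235 [-84.6 -27.7   0. ]
```

Fingers still closing (42 mm).

>>> {"op": "move_arm", "data": {
  "commands": [
    [1,0,0,0,0],
    [1,0,0,0,0],
    [1,0,0,0,0],
    [1,0,0,0,0],
    [1,0,0,0,0],
    [1,0,0,0,0],
    [1,0,0,0,0],
    [1,0,0,0,0]
  ]
}}

```text
time: 5.78
position: [0.6293, -0.2289, 0.1615]
tool_rot: [0.707, 0.019, -0.707, 0.019]
ft_force: [0.9, -1.3, 0.0]
grip_width: 0.0127
```

>>> {"op": "move_arm", "data": {
  "commands": [
    [1,-11,-2.4,0,0],
    [1,-22,-5,0,0],
    [1,-33,-8,0,0],
    [1,-44,-11.7,0,0],
    [1,-55,-15.4,0,0],
    [1,-65,-19.4,0,0],
    [1,-76,-23.8,0,0],
    [1,-84,-27.5,0,0]
  ]
}}

```text
time: 6.45
position: [0.628, -0.2014, 0.247]
tool_rot: [0.707, 0.018, -0.706, 0.02]
ft_force: [3.4, -4.9, -7.4]
grip_width: 0.0129
```

Run:
```python
from h import *
P,M,o=tool(); print(P,o['ft_force'],o['grip_width'])
s=robot.camera('scene'); cv2.imwrite('pics/s3.png',cv2.resize(s['image'][120:270,120:320,::-1],None,fx=3.5,fy=3.5,interpolation=cv2.INTER_CUBIC))
```

```text
[ 0.62803384 -0.20143445  0.24699483] [ 3.36998478 -4.91645219 -7.41234402] 0.01285602554161663
```

View pics/s3.png

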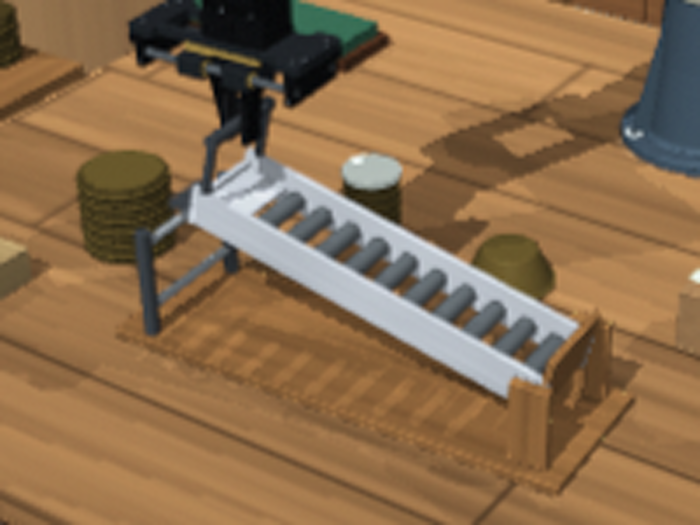

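>>> {"op": "move_arm", "data": {
  "commands": [
    [1,0,0,0,0],
    [1,0,0,0,0],
    [1,0,0,0,0],
    [1,0,0,0,0],
    [1,0,0,0,0],
    [1,0,0,0,0],
    [1,0,0,0,0],
    [1,0,0,0,0]
  ]
}}

```text
time: 7.17
position: [0.6281, -0.2022, 0.2455]
tool_rot: [0.707, 0.018, -0.707, 0.019]
ft_force: [3.1, -6.1, -6.1]
grip_width: 0.0132
```

>>> {"op": "move_arm", "data": {
  "commands": [
    [1,4,1.8,0,0],
    [1,8,3.5,0,0],
    [1,12,5.2,0,0],
    [1,15,6.5,0,0],
    [1,18,7.7,0,0],
    [1,20,8.5,0,0],
    [1,22,9.3,0,0],
    [1,22,9.3,0,0]
  ]
}}

```text
time: 7.83
position: [0.6285, -0.2109, 0.2246]
tool_rot: [0.707, 0.018, -0.707, 0.019]
ft_force: [-0.5, -4.5, 0.2]
grip_width: 0.013
```

>>> {"op": "move_arm", "data": {
  "commands": [
    [1,1,0.4,0,0],
    [1,2,0.8,0,0],
    [1,2,0.8,0,0],
    [1,2,0.8,0,0]
  ]
}}

```text
time: 8.17
position: [0.6285, -0.211, 0.2244]
tool_rot: [0.707, 0.019, -0.706, 0.019]
ft_force: [-1.2, -2.7, 8.0]
grip_width: 0.0128
```

Run:
```python
from h import *
P,M,o=tool(); print(P,o['ft_force'],o['grip_width'])
s=robot.camera('scene'); cv2.imwrite('pics/s4.png',cv2.resize(s['image'][120:270,120:320,::-1],None,fx=3.5,fy=3.5,interpolation=cv2.INTER_CUBIC))
```

```text
[ 0.62851216 -0.21100538  0.22437528] [-1.20477548 -2.72268948  7.99720962] 0.012765623001762408
```

View pics/s4.png

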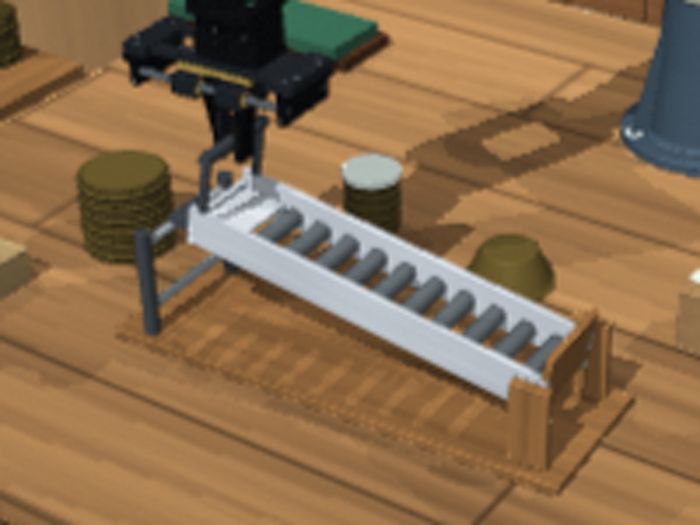

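>>> {"op": "move_arm", "data": {
  "commands": [
    [-1,-1,0,0,0],
    [-1,-1,0,0,0],
    [-1,-1,0,0,0],
    [-1,-1,0,0,0],
    [-1,-1,0,0,0],
    [-1,-1,0,0,0],
    [-1,-1,0,0,0],
    [-1,-1,0,0,0]
  ]
}}

```text
time: 8.88
position: [0.6283, -0.2111, 0.2223]
tool_rot: [-0.707, -0.019, 0.707, -0.019]
ft_force: [0.4, 0.7, -0.1]
grip_width: 0.0583
```

>>> {"op": "move_arm", "data": {
  "commands": [
    [-1,-15,0,0,0],
    [-1,-35,0,0,0],
    [-1,-60,0,0,0],
    [-1,-90,0,0,0],
    [-1,-110,0,0,0],
    [-1,-120,0,0,0]
  ]
}}

```text
time: 9.38
position: [0.6296, -0.2118, 0.3463]
tool_rot: [0.709, 0.018, -0.705, 0.02]
ft_force: [1.2, 0.4, 0.2]
grip_width: 0.0863
```

Run:
```python
from h import *
w,P,M=wshot('w5'); print(P,w['cx'])
s=robot.camera('scene'); cv2.imwrite('pics/s5.png',cv2.resize(s['image'][120:270,120:320,::-1],None,fx=3.5,fy=3.5,interpolation=cv2.INTER_CUBIC))
```

```text
[ 0.62958469 -0.21175986  0.34632593] 252.30239042982384
```

View pics/w5.png

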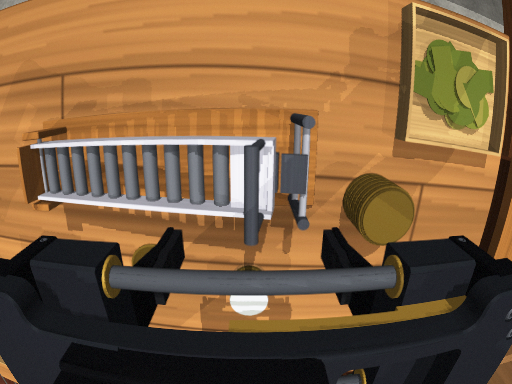

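View pics/s5.png

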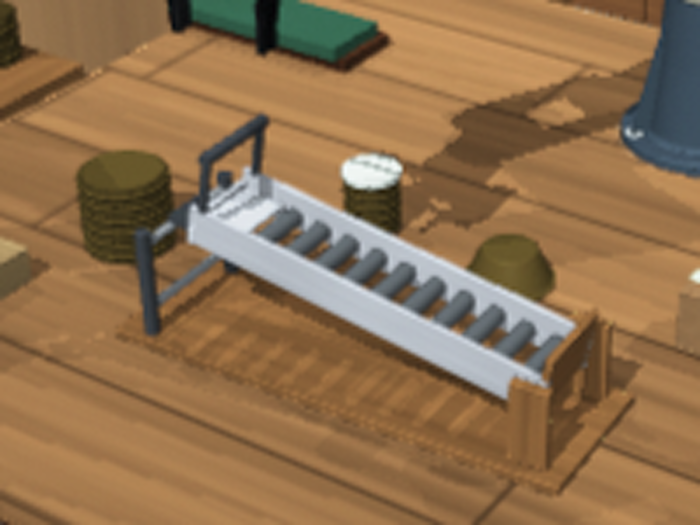

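Run:
```python
from h import *
print(delta([.397,.20,.30]))
```

```text
[  42.9 -423.4  210.2]
```

>>> {"op": "move_arm", "data": {
  "commands": [
    [-1,0,-20,8,-5],
    [-1,0,-50,20,-12],
    [-1,0,-85,38,-19],
    [-1,0,-120,55,-26],
    [-1,0,-155,73,-33],
    [-1,0,-190,91,-40],
    [-1,0,-225,109,-47],
    [-1,0,-260,127,-54]
  ]
}}

```text
time: 10.15
position: [0.4853, 0.0433, 0.3405]
tool_rot: [-0.619, -0.34, 0.622, -0.338]
ft_force: [0.0, 1.5, -0.9]
grip_width: 0.0873
```

Run:
```python
from h import *
P,M,o=tool(); print(P,delta([.397,.20,.30]),np.degrees(np.arctan2(M[1,1],M[0,1])))
```

```text
[0.48534355 0.04325529 0.3404781 ] [  41.  -158.8  -84.4] -32.6470410667103
```

>>> {"op": "move_arm", "data": {
  "commands": [
    [-1,5,-30,-16,-6],
    [-1,10,-60,-32,-12],
    [-1,20,-90,-48,-19],
    [-1,28,-120,-64,-26],
    [-1,36,-145,-77,-32],
    [-1,40,-158,-84,-33],
    [-1,40,-159,-84,-33]
  ]
}}

```text
time: 10.73
position: [0.3962, 0.2003, 0.2999]
tool_rot: [0.497, 0.503, -0.501, 0.5]
ft_force: [0.6, -1.2, -0.1]
grip_width: 0.0867
```

Run:
```python
from h import *
w,P,M=wshot('w6'); print(P)
```

```text
[0.39616156 0.20028172 0.2999211 ]
```

View pics/w6.png

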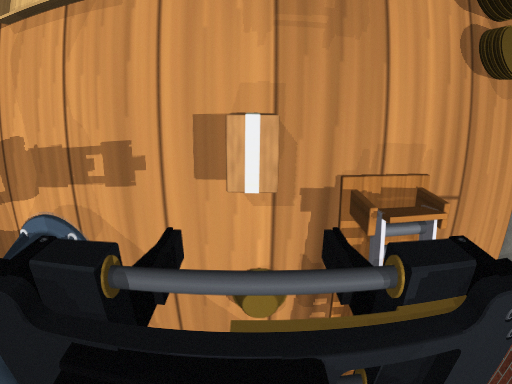

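Run:
```python
from h import *
import pickle
w,P,M=pickle.load(open('pics/w6.pkl','rb'))
im=cv2.imread('pics/w6.png'); cv2.imwrite('pics/w6c.png',cv2.resize(im[95:205,180:300],None,fx=5,fy=5,interpolation=cv2.INTER_CUBIC))
for u,v in [(227,114),(278,114),(278,192),(227,192)]: print(np.round(watz(w,u,v,P,M,.07),4))
```

```text
[0.3629 0.271  0.07  ]
[0.4256 0.2713 0.07  ]
[0.4279 0.1712 0.07  ]
[0.3616 0.1707 0.07  ]
```

View pics/w6c.png

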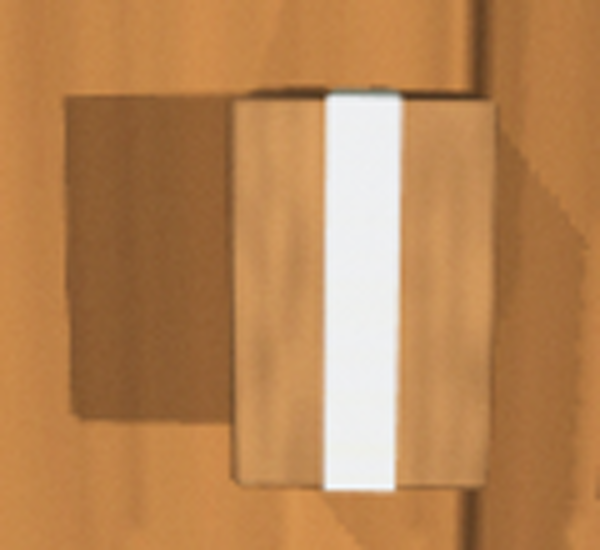

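Run:
```python
from h import *
print(delta([.3945,.221,.051]))
```

```text
[249.7  -1.9 -21.9]
```

>>> {"op": "move_arm", "data": {
  "commands": [
    [-1,20,-2,-11,0],
    [-1,55,-2,-22,0],
    [-1,95,-2,-22,0],
    [-1,135,-2,-22,0],
    [-1,175,-2,-22,0],
    [-1,210,-2,-22,0],
    [-1,235,-2,-22,0],
    [-1,249,-2,-22,0]
  ]
}}

```text
time: 11.45
position: [0.3973, 0.2191, 0.0502]
tool_rot: [-0.499, -0.5, 0.502, -0.499]
ft_force: [0.5, -0.0, 0.7]
grip_width: 0.0868
```

>>> {"op": "move_arm", "data": {
  "commands": [
    [1,0,0,0,0],
    [1,0,0,0,0],
    [1,0,0,0,0],
    [1,0,0,0,0],
    [1,0,0,0,0],
    [1,0,0,0,0],
    [1,0,0,0,0],
    [1,0,0,0,0]
  ],
  "newtons": 20
}}

```text
time: 12.12
position: [0.3988, 0.2209, 0.0544]
tool_rot: [0.5, 0.5, -0.499, 0.501]
ft_force: [-0.3, -0.7, 4.8]
grip_width: 0.0657
```

Run:
```python
from h import *
P,M,o=tool(); print(P,o['ft_force'],o['moment'],o['grip_width'],o['joint_velocities'])
w,P,M=wshot('w7'); s=robot.camera('scene'); cv2.imwrite('pics/s7.png',cv2.resize(s['image'][130:270,240:440,::-1],None,fx=3.5,fy=3.5,interpolation=cv2.INTER_CUBIC))
P,M,o=tool(); print(P,o['ft_force'])
```

```text
[0.39876195 0.2208827  0.05439057] [-0.28618169 -0.72336114  4.76380358] [-0.15339723 -0.19084003 -0.03308642] 0.06566826243412843 [-0.00148625 -0.00064126  0.00096203  0.0004195  -0.00087217 -0.00074956]
[0.39876883 0.22087764 0.05438551] [-0.16039371 -1.01772386  5.59534789]
```

View pics/s7.png

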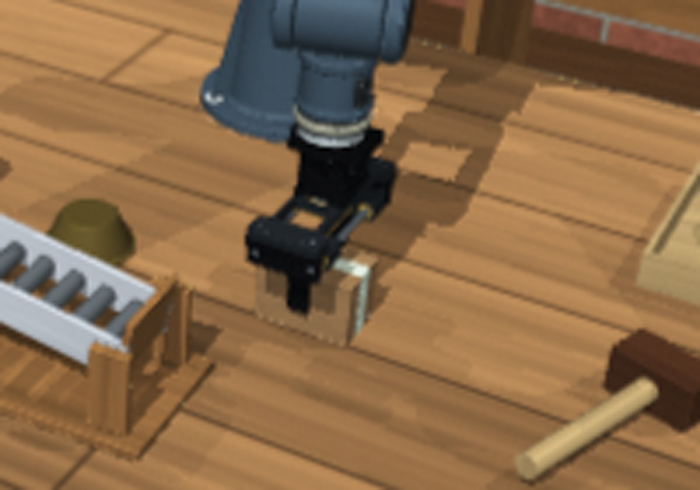

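View pics/w7.png

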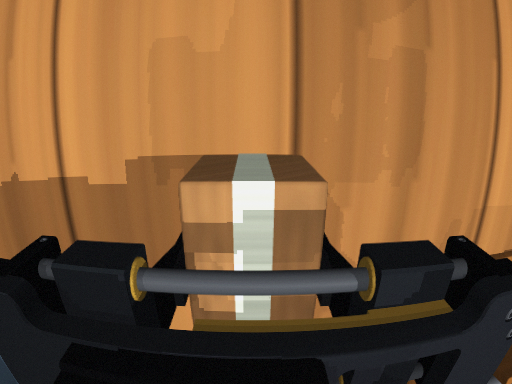

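>>> {"op": "move_arm", "data": {
  "commands": [
    [1,-5,0,0,0],
    [1,-15,0,0,0],
    [1,-30,0,0,0],
    [1,-50,0,0,0],
    [1,-80,0,0,0],
    [1,-115,0,0,0],
    [1,-150,0,0,0],
    [1,-180,0,0,0]
  ]
}}

```text
time: 12.88
position: [0.3974, 0.2207, 0.2355]
tool_rot: [0.5, 0.5, -0.5, 0.5]
ft_force: [0.9, 0.5, -2.7]
grip_width: 0.066
```

Run:
```python
from h import *
w,P,M=wshot('w8'); s=robot.camera('scene'); cv2.imwrite('pics/s8.png',cv2.resize(s['image'][90:270,240:440,::-1],None,fx=3.3,fy=3.3,interpolation=cv2.INTER_CUBIC))
P,M,o=tool(); print(P,o['ft_force'],o['moment'],o['grip_width'])
```

```text
[0.40063263 0.22166538 0.23793499] [ 0.66717073  0.2476862  -2.49340475] [-0.0321501  -0.12297849 -0.04012903] 0.06625028181118647
```

View pics/s8.png

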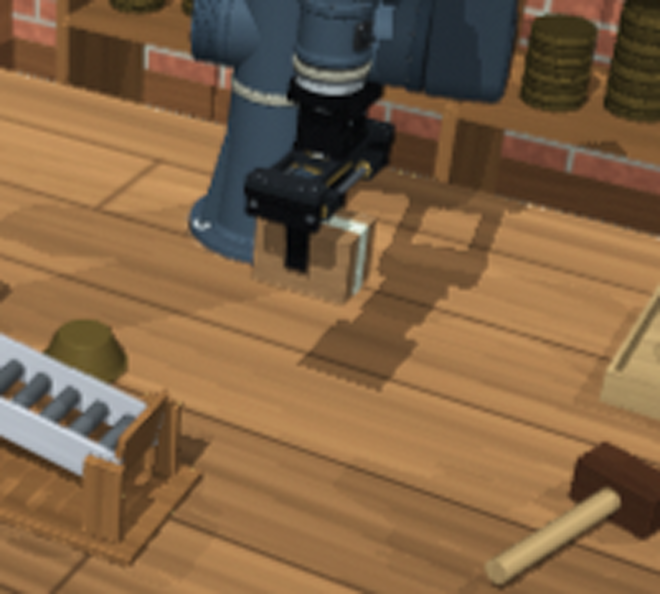

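View pics/w8.png

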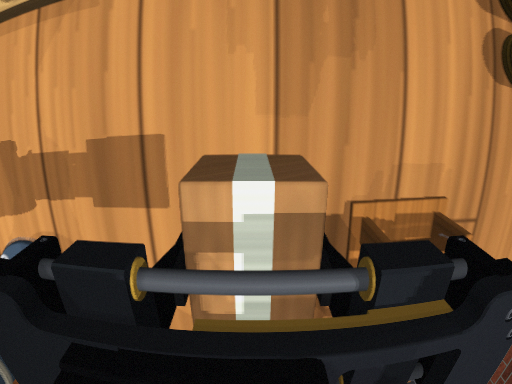

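Run:
```python
from h import *
P,M,o=tool(); print(P,delta([.6216,-.0714,.24]),np.degrees(np.arctan2(M[1,1],M[0,1])),o['q'])
```

```text
[0.40063263 0.22166538 0.23793499] [ -0.6 220.7 293.3] 0.06238329793427966 [2.60380811e-01 3.14446509e-01 1.85498849e+00 2.22652694e-04
 9.61298149e-01 2.59150079e-01]
```

>>> {"op": "move_arm", "data": {
  "commands": [
    [1,-5,12,16,0],
    [1,-15,34,45,0],
    [1,-25,57,76,-1],
    [1,-30,80,107,-1],
    [1,-30,104,138,-2],
    [1,-30,128,170,-3],
    [1,-30,152,202,-3],
    [1,-30,174,231,-3]
  ]
}}

```text
time: 13.65
position: [0.5721, -0.0121, 0.2613]
tool_rot: [0.486, 0.514, -0.487, 0.512]
ft_force: [0.7, 0.2, -3.1]
grip_width: 0.0661
```

>>> {"op": "move_arm", "data": {
  "commands": [
    [1,0,18,24,0],
    [1,0,35,46,0],
    [1,0,44,60,0],
    [1,0,44,60,0],
    [1,0,44,60,0]
  ]
}}

```text
time: 14.07
position: [0.6182, -0.0681, 0.2609]
tool_rot: [0.486, 0.514, -0.488, 0.511]
ft_force: [-0.1, -0.2, -2.9]
grip_width: 0.0659
```

Run:
```python
from h import *
P,M,o=tool(); print(P,delta([.6216,-.0714,.182]),np.degrees(np.arctan2(M[1,1],M[0,1])),o['ft_force'])
w,P,M=wshot('w9'); s=robot.camera('scene'); cv2.imwrite('pics/s9.png',cv2.resize(s['image'][110:270,120:320,::-1],None,fx=3.5,fy=3.5,interpolation=cv2.INTER_CUBIC))
```

```text
[ 0.61823608 -0.0681347   0.26086048] [78.8  3.6  3.6] 2.946970697521139 [-0.13536137 -0.24141407 -2.86098645]
```

View pics/w9.png

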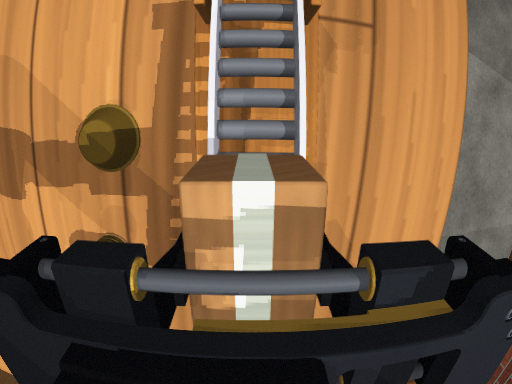

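View pics/s9.png

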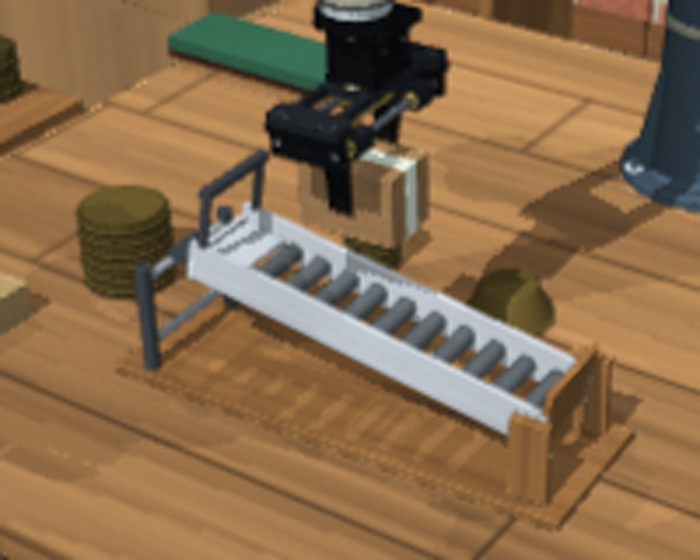

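>>> {"op": "move_arm", "data": {
  "commands": [
    [1,10,2,2,0],
    [1,30,3.6,3.6,0],
    [1,50,3.6,3.6,0],
    [1,65,3.6,3.6,0],
    [1,72,3.6,3.6,0],
    [1,75,3.6,3.6,0],
    [1,75,3.6,3.6,0]
  ]
}}

```text
time: 14.75
position: [0.6226, -0.0705, 0.1878]
tool_rot: [0.486, 0.514, -0.487, 0.513]
ft_force: [-0.2, -0.7, -2.7]
grip_width: 0.0661
```

Run:
```python
from h import *
P,M,o=tool(); print(P,o['ft_force'],o['moment'])
w,P,M=wshot('w10'); s=robot.camera('scene'); cv2.imwrite('pics/s10.png',cv2.resize(s['image'][110:270,120:320,::-1],None,fx=3.5,fy=3.5,interpolation=cv2.INTER_CUBIC))
```

```text
[ 0.62262469 -0.07050842  0.18779182] [-0.2363102  -0.74248876 -2.73345655] [-0.03649956 -0.03012555 -0.03936653]
```

View pics/w10.png

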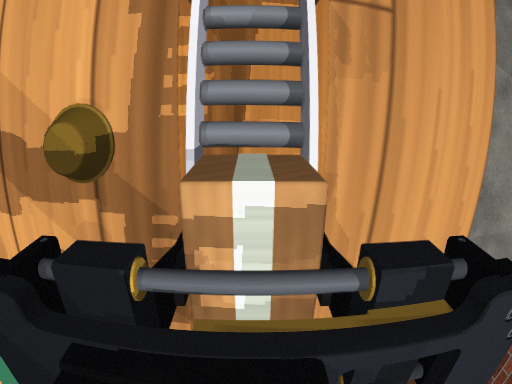

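View pics/s10.png

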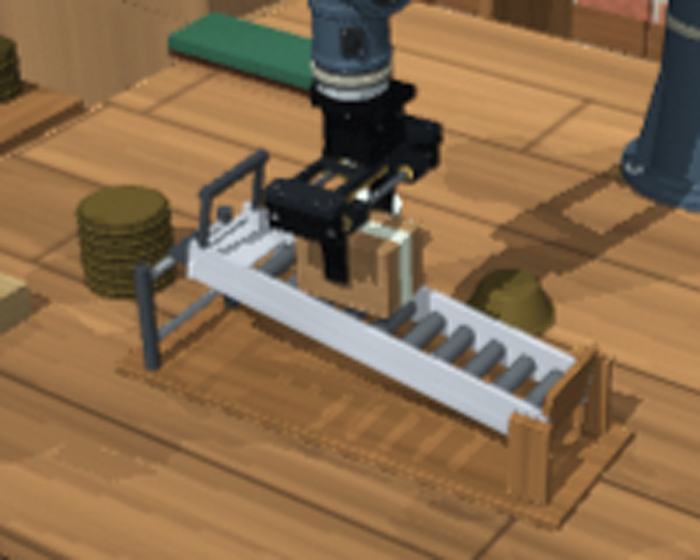

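>>> {"op": "move_arm", "data": {
  "commands": [
    [1,3,0,0,0],
    [1,6,0,0,0],
    [1,8,0,0,0],
    [1,9,0,0,0],
    [1,10,0,0,0],
    [1,10,0,0,0]
  ],
  "newtons": 10
}}

```text
time: 15.35
position: [0.623, -0.0712, 0.1783]
tool_rot: [0.487, 0.513, -0.487, 0.513]
ft_force: [-0.4, -0.7, -2.7]
grip_width: 0.066
```

Run:
```python
from h import *
P,M,o=tool(); print(P,o['ft_force'],o['moment'])
```

```text
[ 0.62299436 -0.07115777  0.17833676] [-0.36993377 -0.70291007 -2.6937569 ] [-0.06000576 -0.09731322  0.03186969]
```

>>> {"op": "move_arm", "data": {
  "commands": [
    [1,1,0,0,0],
    [1,2,0,0,0],
    [1,3,0,0,0],
    [1,4,0,0,0],
    [1,4,0,0,0]
  ]
}}

```text
time: 15.77
position: [0.623, -0.0712, 0.175]
tool_rot: [0.486, 0.513, -0.487, 0.513]
ft_force: [-1.7, 1.2, 1.5]
grip_width: 0.0657
```

Run:
```python
from h import *
P,M,o=tool(); print(P,o['ft_force'],o['moment'])
w,P,M=wshot('w11'); s=robot.camera('scene'); cv2.imwrite('pics/s11.png',cv2.resize(s['image'][110:270,120:320,::-1],None,fx=3.5,fy=3.5,interpolation=cv2.INTER_CUBIC))
```

```text
[ 0.62300744 -0.07119202  0.17497634] [-1.72653775  1.19564821  1.47461983] [-0.19974536  0.20817806 -0.06103084]
```

View pics/s11.png

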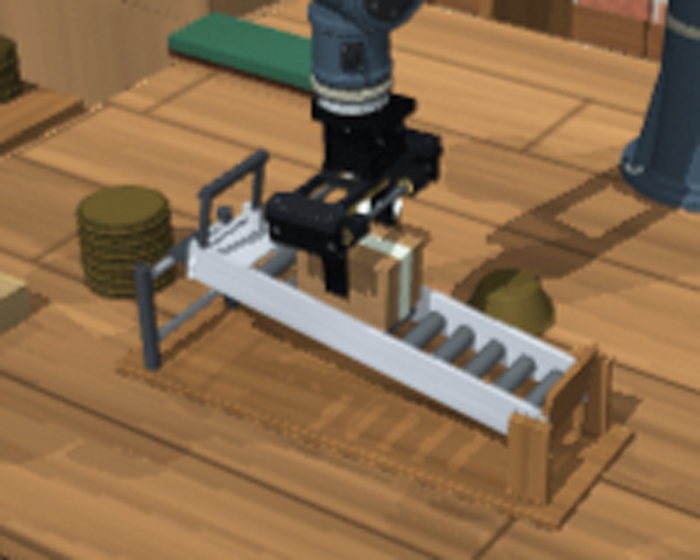

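>>> {"op": "move_arm", "data": {
  "commands": [
    [1,1,0,0,0],
    [1,2,0,0,0],
    [1,3,0,0,0],
    [1,4,0,0,0],
    [1,4,0,0,0]
  ]
}}

```text
time: 16.28
position: [0.623, -0.0709, 0.1709]
tool_rot: [0.487, 0.513, -0.487, 0.513]
ft_force: [-2.4, 1.9, 3.9]
grip_width: 0.0661
```

Run:
```python
from h import *
P,M,o=tool(); print(P,o['ft_force'],o['moment'])
w,P,M=wshot('w12'); s=robot.camera('scene'); cv2.imwrite('pics/s12.png',cv2.resize(s['image'][140:240,150:290,::-1],None,fx=5.5,fy=5.5,interpolation=cv2.INTER_CUBIC))
```

```text
[ 0.62302287 -0.07091264  0.17085304] [-2.44268768  1.90720466  3.90881467] [ 0.12973632  0.46923161 -0.12502864]
```

View pics/s12.png

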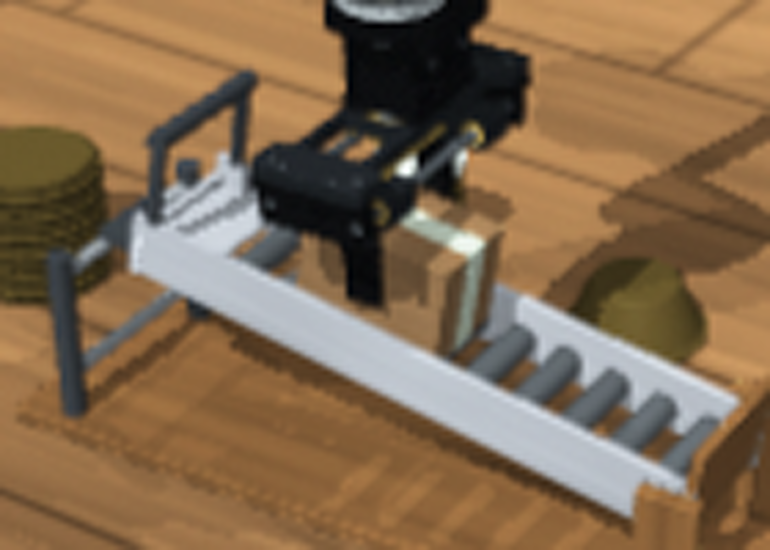

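View pics/w12.png

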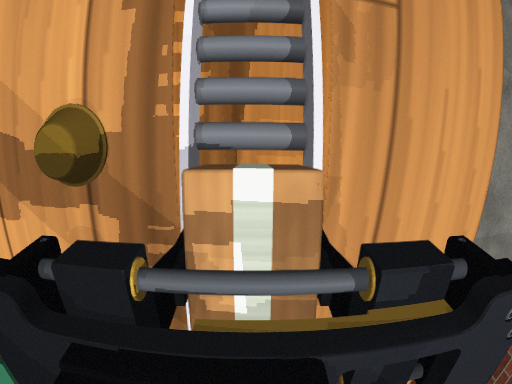

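>>> {"op": "move_arm", "data": {
  "commands": [
    [1,1,0,0,0],
    [1,2,0,0,0],
    [1,2.5,0,0,0],
    [1,2.5,0,0,0]
  ]
}}

```text
time: 16.72
position: [0.623, -0.0708, 0.17]
tool_rot: [0.487, 0.513, -0.486, 0.513]
ft_force: [-4.5, 1.0, 13.3]
grip_width: 0.066
```

Run:
```python
from h import *
P,M,o=tool(); print(P,o['ft_force'],o['moment'])
w,P,M=wshot('w13')
```

```text
[ 0.62304924 -0.07084708  0.170028  ] [-4.47924946  1.01523057 13.3318832 ] [ 0.2374839   0.94579939 -0.08992458]
```

View pics/w13.png

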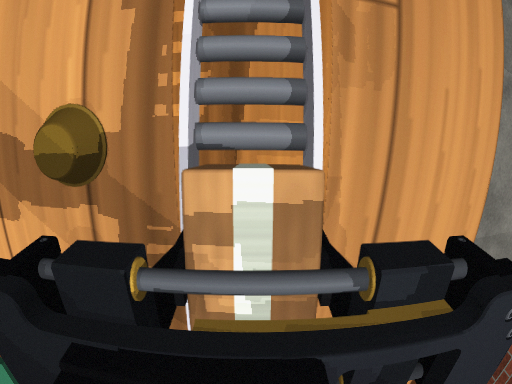

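>>> {"op": "move_arm", "data": {
  "commands": [
    [1,-1.5,0,0,0],
    [-1,-1.5,0,0,0],
    [-1,-1.5,0,0,0],
    [-1,-1.5,0,0,0],
    [-1,-1.5,0,0,0],
    [-1,-1.5,0,0,0],
    [-1,-1.5,0,0,0],
    [-1,-1.5,0,0,0]
  ]
}}

```text
time: 17.43
position: [0.6232, -0.0712, 0.1694]
tool_rot: [0.487, 0.513, -0.487, 0.513]
ft_force: [-0.5, 0.2, 0.7]
grip_width: 0.0869
```

Run:
```python
from h import *
P,M,o=tool(); print(P,o['ft_force'],o['moment'])
w,P,M=wshot('w14'); s=robot.camera('scene'); cv2.imwrite('pics/s14.png',cv2.resize(s['image'][140:240,150:290,::-1],None,fx=5.5,fy=5.5,interpolation=cv2.INTER_CUBIC))
```

```text
[ 0.62316632 -0.07120558  0.16938279] [-0.54312283  0.16608307  0.69703066] [-0.07336424 -0.12865884  0.01880087]
```

View pics/s14.png

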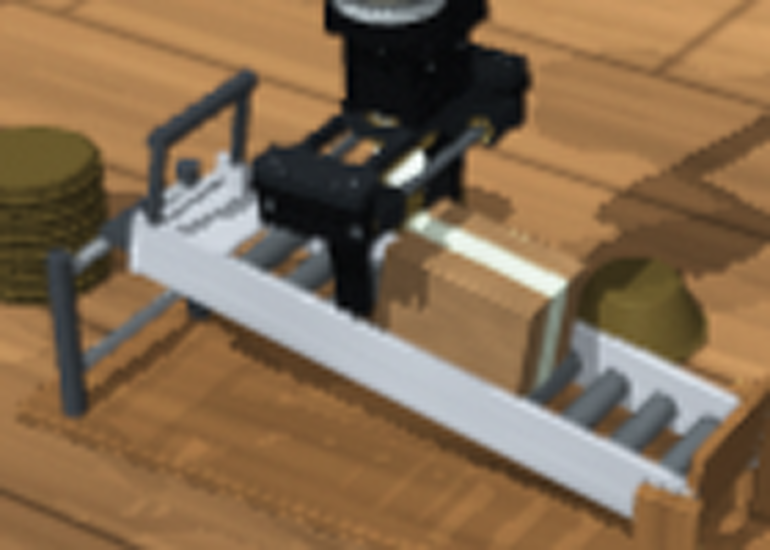

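View pics/w14.png

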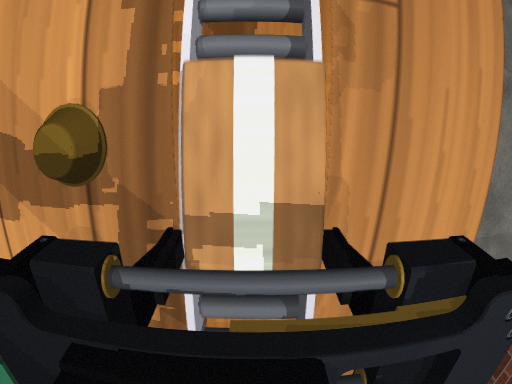

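Run:
```python
from h import *
print(delta([.397,-.235,.30]))
```

```text
[-130.5 -234.5  151.6]
```

>>> {"op": "move_arm", "data": {
  "commands": [
    [-1,-10,0,0,0],
    [-1,-30,0,0,0],
    [-1,-60,0,0,0],
    [-1,-95,0,0,0],
    [-1,-120,-20,8,0],
    [-1,-128,-55,30,0],
    [-1,-130,-88,54,0],
    [-1,-130,-118,76,0]
  ]
}}

```text
time: 18.2
position: [0.5083, -0.154, 0.3018]
tool_rot: [0.486, 0.512, -0.486, 0.515]
ft_force: [-0.1, 0.0, -0.0]
grip_width: 0.087
```

Run:
```python
from h import *
s=robot.camera('scene'); cv2.imwrite('pics/s15.png',cv2.resize(s['image'][140:240,150:290,::-1],None,fx=5.5,fy=5.5,interpolation=cv2.INTER_CUBIC))
print(delta([.397,-.235,.30]))
```

```text
[   1.7 -109.7   72.2]
```

View pics/s15.png

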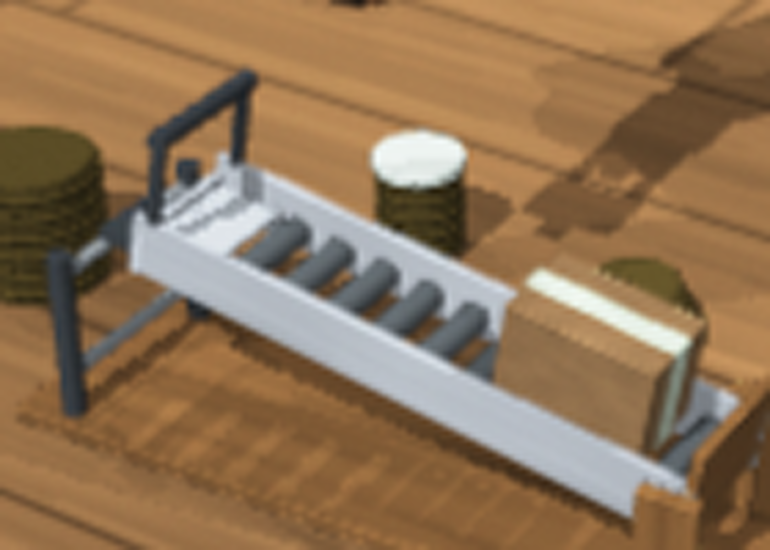

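>>> {"op": "move_arm", "data": {
  "commands": [
    [-1,0,-30,20,0],
    [-1,0,-62,41,0],
    [-1,0,-90,59,0],
    [-1,0,-107,70,0],
    [-1,0,-110,72,0],
    [-1,0,-110,72,0]
  ]
}}

```text
time: 18.75
position: [0.4029, -0.2317, 0.3003]
tool_rot: [0.487, 0.512, -0.487, 0.513]
ft_force: [-0.4, 0.5, 0.6]
grip_width: 0.0866
```

Run:
```python
from h import *
w,P,M=wshot('w16'); print(P)
s=robot.camera('scene'); cv2.imwrite('pics/s16.png',cv2.resize(s['image'][140:240,150:290,::-1],None,fx=5.5,fy=5.5,interpolation=cv2.INTER_CUBIC))
```

```text
[ 0.40287128 -0.23174428  0.30030064]
```

View pics/s16.png

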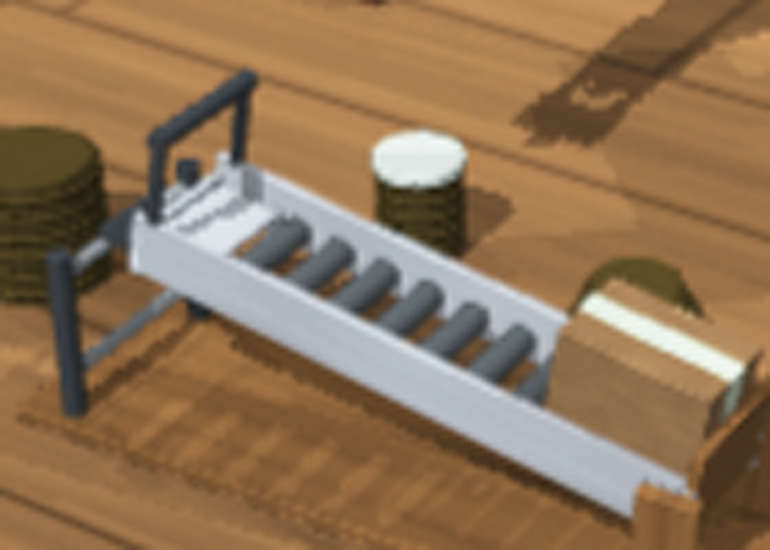

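View pics/w16.png

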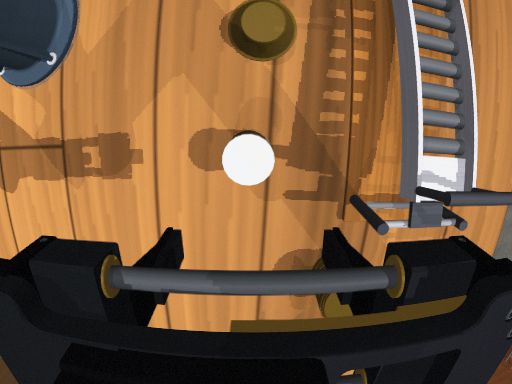

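Run:
```python
from h import *
import pickle
w,P,M=pickle.load(open('pics/w16.pkl','rb'))
im=w['image'].astype(int); m=((im.min(2)>200)).astype(np.uint8); m[:, :180]=0;m[:,320:]=0;m[:100]=0;m[210:]=0
ys,xs=np.nonzero(m); print(len(xs),xs.min(),xs.max(),ys.min(),ys.max())
c=watz(w,xs.mean(),ys.mean(),P,M,.075); print(c)
print(watz(w,xs.min(),ys.mean(),P,M,.075),watz(w,xs.max(),ys.mean(),P,M,.075))
print(delta([c[0],c[1],.053]))
```

```text
2080 222 274 134 184
[ 0.39675061 -0.21752713  0.075     ]
[ 0.36455459 -0.21899379  0.075     ] [ 0.42926183 -0.21581717  0.075     ]
[247.   -6.9 -13.9]
```

>>> {"op": "move_arm", "data": {
  "commands": [
    [-1,20,-4,-8,0],
    [-1,55,-7,-14,0],
    [-1,95,-7,-14,0],
    [-1,135,-7,-14,0],
    [-1,175,-7,-14,0],
    [-1,210,-7,-14,0],
    [-1,235,-7,-14,0],
    [-1,246,-7,-14,0]
  ]
}}

```text
time: 19.52
position: [0.3957, -0.2157, 0.0502]
tool_rot: [0.486, 0.515, -0.486, 0.512]
ft_force: [0.1, -0.8, 0.5]
grip_width: 0.0867
```

>>> {"op": "move_arm", "data": {
  "commands": [
    [1,0,0,0,0],
    [1,0,0,0,0],
    [1,0,0,0,0],
    [1,0,0,0,0],
    [1,0,0,0,0],
    [1,0,0,0,0],
    [1,0,0,0,0],
    [1,0,0,0,0]
  ],
  "newtons": 25
}}

```text
time: 20.18
position: [0.3965, -0.2179, 0.0547]
tool_rot: [0.487, 0.512, -0.486, 0.514]
ft_force: [3.2, 2.9, 7.8]
grip_width: 0.0652
```

Run:
```python
from h import *
P,M,o=tool(); print(P,o['ft_force'],o['moment'],o['grip_width'])
```

```text
[ 0.39654283 -0.2179017   0.05465067] [3.24402494 2.85321706 7.84212174] [ 0.39027722 -0.47504294  0.02519691] 0.06524003769752433
```

>>> {"op": "move_arm", "data": {
  "commands": [
    [1,-5,0,0,0],
    [1,-15,0,0,0],
    [1,-30,0,0,0],
    [1,-50,0,0,0],
    [1,-80,0,0,0],
    [1,-115,0,0,0],
    [1,-150,0,0,0],
    [1,-180,0,0,0]
  ]
}}

```text
time: 20.85
position: [0.3945, -0.2169, 0.2354]
tool_rot: [0.486, 0.513, -0.487, 0.513]
ft_force: [0.4, -0.6, -3.3]
grip_width: 0.0655
```

Run:
```python
from h import *
P,M,o=tool(); print(P,delta([.6225,-.0714,.26]),np.degrees(np.arctan2(M[1,1],M[0,1])),o['ft_force'],o['moment'],o['grip_width'])
w,P,M=wshot('w17'); s=robot.camera('scene'); cv2.imwrite('pics/s17.png',cv2.resize(s['image'][110:240,150:310,::-1],None,fx=4.5,fy=4.5,interpolation=cv2.INTER_CUBIC))
```

```text
[ 0.39449839 -0.21690369  0.23536618] [ -24.8  235.3 -133.3] 3.030677495969615 [ 0.40944519 -0.62265394 -3.32238871] [-0.05507688 -0.19303541 -0.01484078] 0.06550080424066221
```

View pics/s17.png

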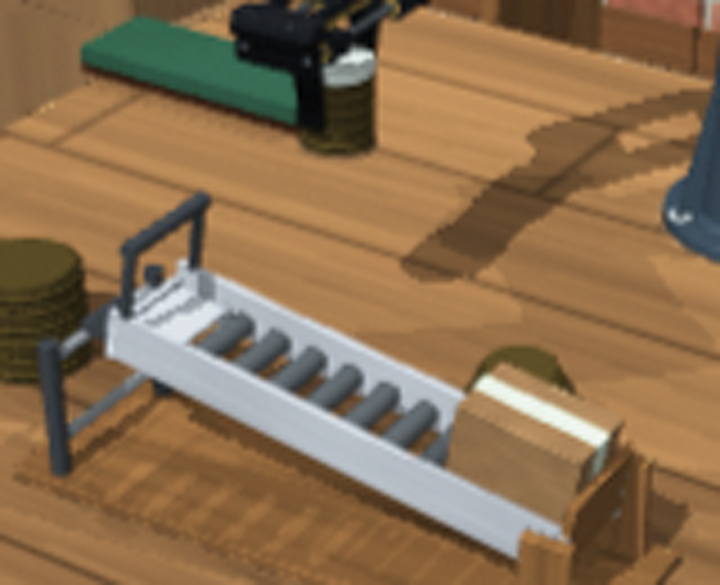

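View pics/w17.png

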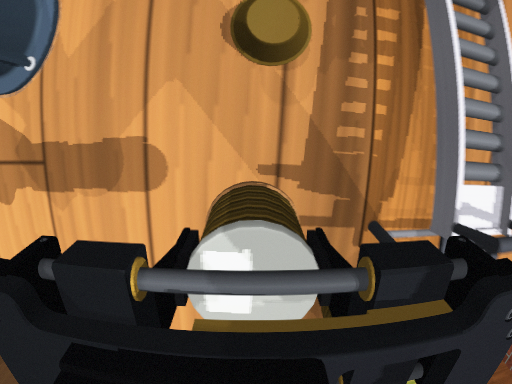

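Run:
```python
from h import *
print(delta([.622,-.0564,.27]))
```

```text
[ -31.8  233.4 -150.3]
```

>>> {"op": "move_arm", "data": {
  "commands": [
    [1,-8,12,-10,0],
    [1,-20,38,-26,0],
    [1,-30,68,-45,0],
    [1,-32,100,-66,0],
    [1,-32,132,-86,0],
    [1,-32,164,-106,0],
    [1,-32,194,-125,0],
    [1,-32,216,-139,0]
  ]
}}

```text
time: 21.62
position: [0.6045, -0.0649, 0.263]
tool_rot: [0.486, 0.515, -0.487, 0.512]
ft_force: [0.8, -0.6, -3.6]
grip_width: 0.0657
```

>>> {"op": "move_arm", "data": {
  "commands": [
    [1,0,10,-7,0],
    [1,0,17,-11,0],
    [1,0,17,-11,0],
    [1,0,17,-11,0]
  ]
}}

```text
time: 21.95
position: [0.6187, -0.0558, 0.2642]
tool_rot: [0.486, 0.514, -0.488, 0.512]
ft_force: [-1.0, -1.0, -3.4]
grip_width: 0.0658
```

Run:
```python
from h import *
P,M,o=tool(); print(P,delta([.622,-.0564,.18]),np.degrees(np.arctan2(M[1,1],M[0,1])),o['ft_force'],o['moment'],o['grip_width'])
w,P,M=wshot('w18'); s=robot.camera('scene'); cv2.imwrite('pics/s18.png',cv2.resize(s['image'][110:240,150:310,::-1],None,fx=4.5,fy=4.5,interpolation=cv2.INTER_CUBIC))
```

```text
[ 0.61869689 -0.0557699   0.26421665] [84.2  3.6  0.8] 3.030100134932392 [-1.04673319 -1.0041282  -3.42161625] [-0.02106122 -0.11560218  0.02052286] 0.06576904188146167
```

View pics/s18.png

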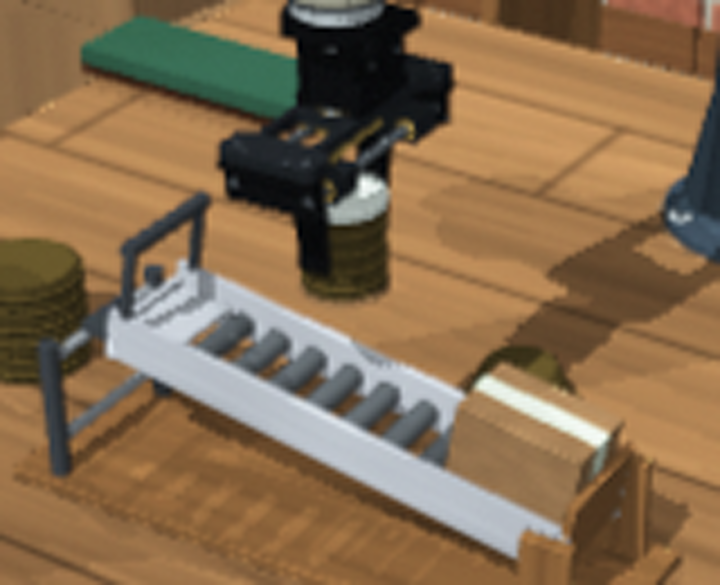

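View pics/w18.png

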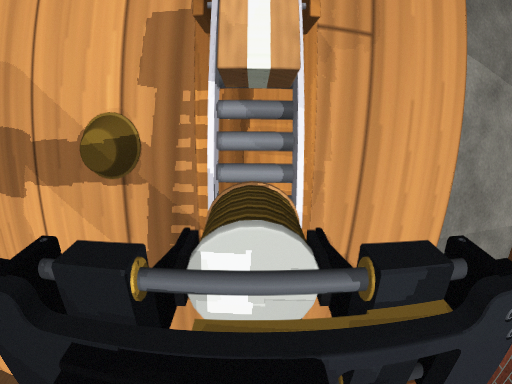

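>>> {"op": "move_arm", "data": {
  "commands": [
    [1,10,2,1,0],
    [1,30,3.5,1,0],
    [1,50,3.5,1,0],
    [1,65,3.5,1,0],
    [1,76,3.5,1,0],
    [1,81,3.5,1,0],
    [1,84,3.5,1,0],
    [1,84,3.5,1,0]
  ]
}}

```text
time: 22.72
position: [0.6238, -0.0564, 0.1813]
tool_rot: [0.487, 0.513, -0.487, 0.513]
ft_force: [-0.5, 0.5, -3.4]
grip_width: 0.0655
```

Run:
```python
from h import *
P,M,o=tool(); print(P,o['ft_force'],o['moment'],o['grip_width'])
w,P,M=wshot('w19')
```

```text
[ 0.62376743 -0.05640941  0.1812922 ] [-0.47171216  0.49734891 -3.3751969 ] [-0.033402   -0.10216    -0.02950882] 0.06547375515281803
```

View pics/w19.png

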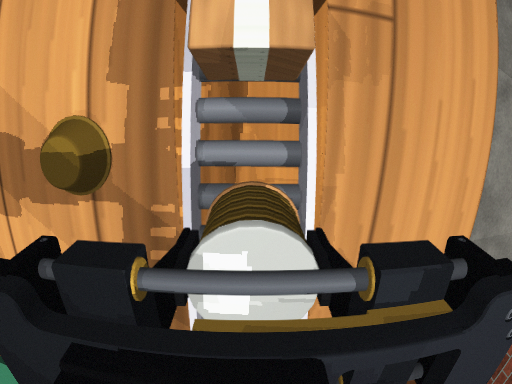

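>>> {"op": "move_arm", "data": {
  "commands": [
    [1,2,-1,0,0],
    [1,4,-1.5,0,0],
    [1,6,-1.5,0,0],
    [1,8,-1.5,0,0],
    [1,9,-1.5,0,0],
    [1,9,-1.5,0,0]
  ],
  "newtons": 12
}}

```text
time: 23.27
position: [0.6221, -0.0561, 0.1723]
tool_rot: [0.486, 0.513, -0.487, 0.513]
ft_force: [-0.3, 0.7, -3.2]
grip_width: 0.0658
```

Run:
```python
from h import *
P,M,o=tool(); print(P,o['ft_force'],o['moment'],o['grip_width'])
```

```text
[ 0.6221267  -0.05610157  0.17226767] [-0.32041465  0.65517715 -3.16281287] [ 0.00616391 -0.11983851  0.03843059] 0.06575350977841483
```

>>> {"op": "move_arm", "data": {
  "commands": [
    [1,1,0,0,0],
    [1,2,0,0,0],
    [1,3,0,0,0],
    [1,3,0,0,0]
  ]
}}

```text
time: 23.6
position: [0.6225, -0.0564, 0.1714]
tool_rot: [0.486, 0.513, -0.486, 0.514]
ft_force: [-3.5, 0.6, 5.6]
grip_width: 0.0658
```

Run:
```python
from h import *
P,M,o=tool(); print(P,o['ft_force'],o['moment'],o['grip_width'])
```

```text
[ 0.62246393 -0.05641698  0.1713834 ] [-3.51529068  0.59815916  5.56136866] [-0.14351065  0.45167045  0.03004118] 0.06579006220710674
```

Contact at about 0.172; keep pivoting it down.

>>> {"op": "move_arm", "data": {
  "commands": [
    [1,1,0,0,0],
    [1,2,0,0,0],
    [1,2,0,0,0],
    [1,2,0,0,0]
  ],
  "newtons": 8
}}

```text
time: 23.93
position: [0.6226, -0.0561, 0.1694]
tool_rot: [0.487, 0.513, -0.486, 0.514]
ft_force: [-2.6, 1.5, 5.4]
grip_width: 0.0657
```

Run:
```python
from h import *
P,M,o=tool(); print(P,o['ft_force'],o['moment'],o['grip_width'])
w,P,M=wshot('w20'); s=robot.camera('scene'); cv2.imwrite('pics/s20.png',cv2.resize(s['image'][140:240,150:290,::-1],None,fx=5.5,fy=5.5,interpolation=cv2.INTER_CUBIC))
```

```text
[ 0.62261098 -0.05610192  0.16944762] [-2.55356252  1.47674799  5.40091269] [ 0.04805033  0.48679132 -0.00659991] 0.06565413977385429
```

View pics/s20.png

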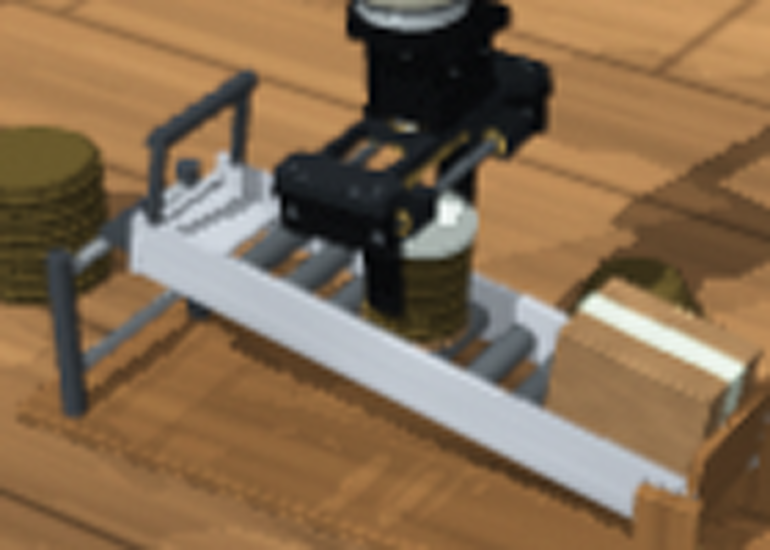

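View pics/w20.png

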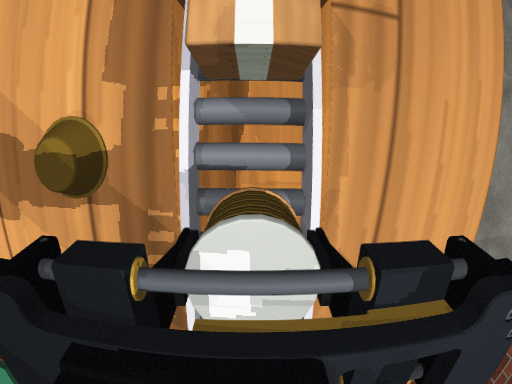

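>>> {"op": "move_arm", "data": {
  "commands": [
    [1,1,0,0,0],
    [1,2,0,0,0],
    [1,2,0,0,0],
    [1,2,0,0,0]
  ]
}}

```text
time: 24.37
position: [0.6226, -0.0557, 0.1677]
tool_rot: [0.487, 0.513, -0.486, 0.513]
ft_force: [-3.7, 2.5, 8.3]
grip_width: 0.0661
```

Run:
```python
from h import *
P,M,o=tool(); print(P,o['ft_force'],o['moment'],o['grip_width'])
w,P,M=wshot('w21')
```

```text
[ 0.62257897 -0.05574993  0.16771341] [-3.70742041  2.50812145  8.33509118] [0.19523506 0.45777593 0.05307098] 0.0660805621889897
```

View pics/w21.png

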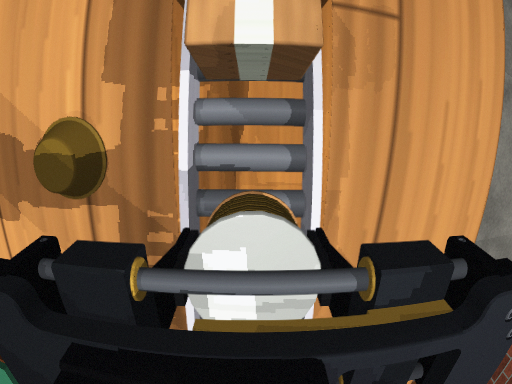

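>>> {"op": "move_arm", "data": {
  "commands": [
    [1,0.8,0,0,0],
    [1,1.5,0,0,0],
    [1,1.5,0,0,0]
  ]
}}

```text
time: 24.67
position: [0.6226, -0.0557, 0.1668]
tool_rot: [0.487, 0.513, -0.486, 0.513]
ft_force: [-3.1, 3.0, 10.5]
grip_width: 0.0659
```

Run:
```python
from h import *
P,M,o=tool(); print(P,o['ft_force'],o['moment'],o['grip_width'])
s=robot.camera('scene'); cv2.imwrite('pics/s22.png',cv2.resize(s['image'][140:240,150:290,::-1],None,fx=5.5,fy=5.5,interpolation=cv2.INTER_CUBIC))
```

```text
[ 0.62262186 -0.05571527  0.16675952] [-3.13927464  3.03380015 10.51676836] [ 0.26746168  0.71039951 -0.00541246] 0.06586570254017433
```

View pics/s22.png

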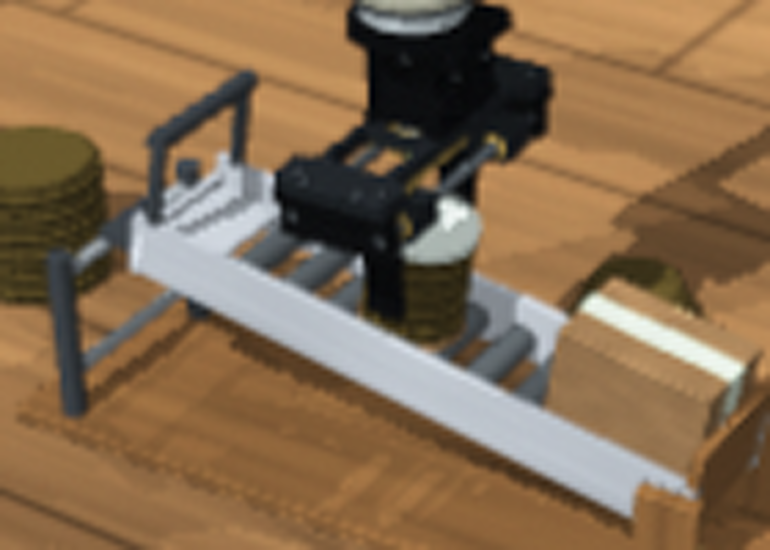

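>>> {"op": "move_arm", "data": {
  "commands": [
    [1,-0.7,0,0,0],
    [-1,-0.7,0,0,0],
    [-1,-0.7,0,0,0],
    [-1,-0.7,0,0,0],
    [-1,-0.7,0,0,0],
    [-1,-0.7,0,0,0],
    [-1,-0.7,0,0,0],
    [-1,-0.7,0,0,0]
  ]
}}

```text
time: 25.38
position: [0.6223, -0.0562, 0.1645]
tool_rot: [0.487, 0.513, -0.487, 0.513]
ft_force: [-0.7, -0.3, -0.1]
grip_width: 0.0867
```

>>> {"op": "move_arm", "data": {
  "commands": [
    [-1,0,0,0,0],
    [-1,0,0,0,0],
    [-1,0,0,0,0],
    [-1,0,0,0,0]
  ]
}}

```text
time: 25.72
position: [0.6223, -0.0562, 0.1647]
tool_rot: [0.487, 0.513, -0.487, 0.513]
ft_force: [0.0, 0.7, -0.4]
grip_width: 0.087
```

Run:
```python
from h import *
P,M,o=tool(); print(P,o['ft_force'],o['moment'],o['grip_width'])
w,P,M=wshot('w23')
s=robot.camera('scene'); cv2.imwrite('pics/s23.png',cv2.resize(s['image'][140:240,150:290,::-1],None,fx=5.5,fy=5.5,interpolation=cv2.INTER_CUBIC))
```

```text
[ 0.62229419 -0.05617364  0.16471715] [ 0.01840191  0.67703859 -0.39103976] [-0.04355828 -0.07936582  0.01432211] 0.08700747699597607
```

View pics/s23.png

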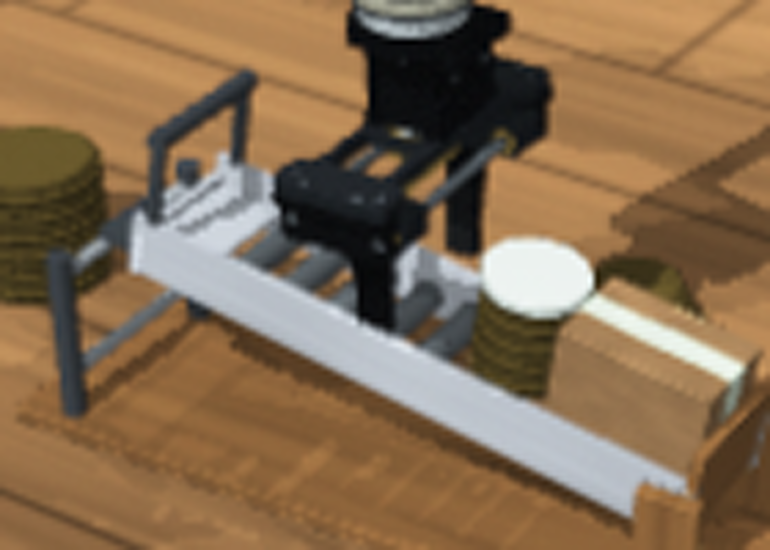

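View pics/w23.png

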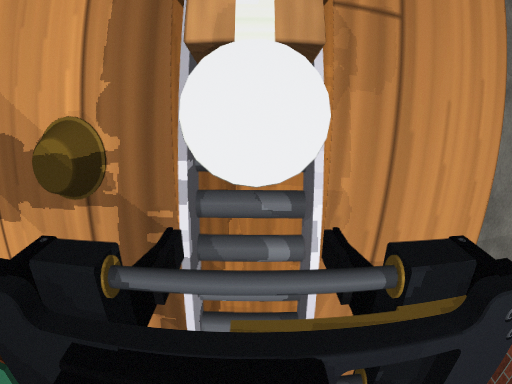

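The tub is upright at the carton. Retreat and check.

>>> {"op": "move_arm", "data": {
  "commands": [
    [-1,-10,0,0,0],
    [-1,-30,0,0,0],
    [-1,-60,0,0,0],
    [-1,-95,0,0,0],
    [-1,-130,0,0,0],
    [-1,-150,0,0,0],
    [-1,-150,0,0,0],
    [-1,-150,0,0,0]
  ]
}}

```text
time: 26.48
position: [0.6229, -0.0563, 0.3171]
tool_rot: [0.487, 0.512, -0.486, 0.514]
ft_force: [-0.2, -0.1, -0.6]
grip_width: 0.0869
```

Run:
```python
from h import *
P,M,o=tool(); print(P,o['ft_force'],o['time'])
w,P,M=wshot('w24')
s=robot.camera('scene'); cv2.imwrite('pics/s24.png',cv2.resize(s['image'][130:280,120:460,::-1],None,fx=2.35,fy=2.35,interpolation=cv2.INTER_CUBIC))
```

```text
[ 0.62285841 -0.05628388  0.3170538 ] [-0.21927649 -0.13147617 -0.61460995] 26.4833
```

View pics/s24.png

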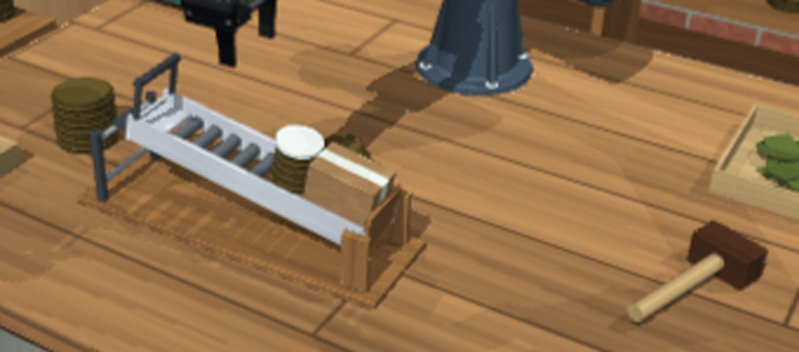

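View pics/w24.png

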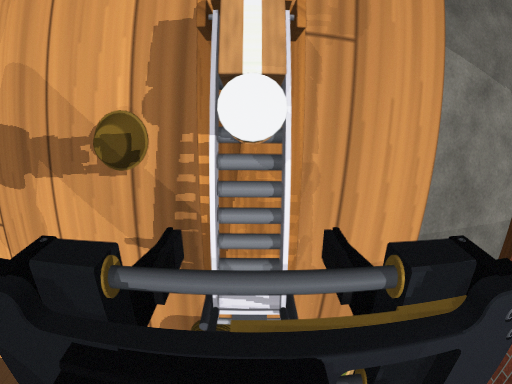

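Run:
```python
from h import *
import pickle
w,P,M=pickle.load(open('pics/w24.pkl','rb'))
d=np.array([-.0541,.9985,0])
def L(y,h,x=0): 
    th=.17;return np.array([.610,.142,.08])+d*(y*np.cos(th)+h*np.sin(th))+np.array([0,0,-y*np.sin(th)+h*np.cos(th)])
print('lid',wproj(w,L(-.133,.075),P,M)); s=robot.camera('scene')
for y,h in [(-.133,.075),(-.1,.07),(0,.07),(0,.04)]: u,v=proj(s,L(y,h)); print(y,h,(u-120)*2.35,(v-130)*2.35)
```

```text
lid (np.float64(249.3769473804382), np.float64(106.82724638925967))
-0.133 0.075 299.3818069095247 137.1292628848314
-0.1 0.07 319.82754549403694 149.8716829233553
0 0.07 385.09969151168355 180.39543377603854
0 0.04 380.8756332209301 197.7586936604499
```

The tub's lid centre is predicted at (249,107) and shows at (252,107), and the carton edges match as well. Everything is where it should be at slope 0.17.

Run:
```python
from h import *
print(robot.hand_in())
```

```text
the job is handed in; nothing more can be done
None
```

The job is done and handed in at about 26.5 s of the 72 s allowed.

- **Lane:** I lifted the feed end by the bar to about 0.235 rad, held it there so the pawl could swing back, then lowered it until the pawl seated. The lane pushed back with 8 N at about 0.17 rad and stayed up after release.
- **Carton:** I set it lengthwise on the upper half, tilted it in a light grip until it lay flush on the rollers, and let go. It rolled down to the stop.
- **Tub:** I placed it the same way. It rolled down and now stands square on the rollers against the carton.

**Last checks:** In the final pictures, the tub's lid centre is within 3 px of where it should be when the tub touches the carton and the carton touches the stop. The carton edges also match. The arm was clear of everything, about 150 mm above the placing height, with almost no force on the wrist. The bowl, mallet and leaf stack look unmoved in the pictures; I did not measure their positions again at the end.

The wrist read 5–8 N upward while the fingers closed on each pack on the table, for no clear reason. Both packs then lifted normally.

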